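# Load two bezel heads in the sprung bench tweezers and hold them at the marked gap

### The arm

A 6-joint arm with a two-finger parallel gripper is mounted at the origin on a cart in front of the work surface, level with it; the furniture and walls round the work are solid. World frame = base frame: x ahead of the robot, y to its left, z up, the work surface at z = 0. Lengths are in m, angles in degrees, forces in N, time in s.
With the tool pointing down it reaches from about 0.375 to 0.9 m from the base axis. Payload 3.1 kg.
Tool frame: the origin (TCP) lies on the centre line of the jaws, within the pads' length; the fingertips stand 17 mm ahead of it and the grasp point (between the pads) lies 2 mm behind it; z points along the fingers, y is the line along which they close (so a half turn about z gives the same grasp; the last joint's range is limited). The gripper opens to 87 mm and grips with 3 to 60 N. Pads are 19 mm wide; open, the fingers measure 117 mm over their backs; the gripper's body (75 mm by 190 mm) begins 51 mm behind the grasp point.
Start: joints at [-76.404, 30.224, 82.088, -0, 67.689, -10.227], TCP at [0.252, -0.572, 0.24] pointing down, gripper open.
Joint ranges: [-176.69, 176.69], [-43.24, 126.21], [12.49, 139.97], [-82, 262], [0, 151.66], [-163.58, 163.58]. Speed limits (degrees/s): [159.86, 159.86, 180, 180, 180, 180].

### API

Orientations are given as a 3x3 rotation matrix whose columns are the frame's x, y, z axes.
In Python, from rig import bot, imaging, finder gives the robot as it stands. The module is installed in compiled form; this text tells all that it offers.
- The arm moves only by the tool play_rows, never from a script. Its argument "motion" is a list that holds one entry, the list of rows, each a list of 6 numbers: the shift along the tool's x, y, z in parts of the range, where 1.0 means 1 m, then the turn, a rotation vector about the tool's x, y, z in normalised numbers (1 is 360 degrees). In form: [[[dx, dy, dz, wx, wy, wz], ...]]. A call has 1 to 8 rows; each row is the pose to reach, as a shift and turn from the pose commanded when the call began, along the tool's axes at that moment; what a row does not reach only later rows make up. A row lasts 1/12 s, in which the tool goes at most 41.7 mm and 7.16 degrees, less where a joint would pass 70% of its speed; a pose out of reach is approached as far as the arm can. No shift or turn number may pass 1 either way. A call with a gripper value outside its range is refused whole. "fingers" is the finger opening in m, from 0 to 0.087, set as the call begins (left out, the last holds). The fingers move at their own pace and stop on an object; the grip force is fixed at half the most. Time passes only in rows, so rows that repeat a pose let the fingers close. It gives the time, the measured TCP pose, the force, the opening and the grip force at its end, in the units of the state.
- bot.read_state(): the state, without advancing time (a new reading comes with each control period).
- imaging.capture(name): name is "side" or "top" or "wrist"; returns a dict with "frame" (400x640x3 uint8, red, green, blue), "camera_matrix" (3x3 intrinsics, pixels), "R" (3x3) and "t" (3): a world point X has camera coordinates R X + t. Camera axes: x right, y down, z forward; pixel columns grow to the right and rows downward; lengths in m; the calibration is good to about 2 mm. The wrist camera is an equidistant fisheye: a pixel r from the principal point sees the ray r / f radians off the axis. A picture is of the moment at which its call begins. There is no depth.
- bot.hand_in(): hands the job in; it is judged then, once.
Trained networks look in the newest picture that a camera, given by its name, has taken for a name from the list of things; names that differ only in an ending like _2 or _b are one class to them, and where a whole thing is asked for, a point or a joint stands for the part that bears it (a point fixed in the world has none). Each returns a list of dicts, best first, with "confidence" (0 to 1); they miss things now and then, are a little off and sometimes report something else, mostly with a low value. They report only what shows in the picture. A call takes as long as a camera call. They do not tell look-alikes from the thing itself.
- finder.recognise(camera, name): "at" ([x, y, z] in m, in world coordinates, good to about 4 mm: the middle of the surface that is visible of it).
- finder.outline_of(camera, name): "pixels" (400x640 bool, what is visible of it).
The state is a dict: "time_s": time; "joint_positions": joint angles; "qvel": joint speeds; "tau": joint torques, N m; "position": TCP position; "tcp_rot": TCP orientation; "force": force on the tool from outside, world axes, zero at the start; "moment": the same for the moment, N m; "opening": opening from 0.0 (shut) to 1.0 (fully open); "grasp_force": force on a finger pad.
Only numpy, scipy, OpenCV 4.12 (cv2) and the standard library are available. Lean on these libraries where they do the work, as an engineer would, in place of code of your own. Each camera call takes 0.05 s, during which the arm holds its last target. There are 200 camera calls.

### The job

A two-stone bar brooch is being made up. Take the two round bezel heads from the wooden rack one at a time and drop each by its stub into the bore of one arm of the sprung bench tweezers, seated fully down, leaving the square head in the rack undisturbed. Then squeeze the tweezers by their two wooden grips until each point stands over its scribed line, so that the tip gap is the marked 20 mm, without ever letting the two heads knock together, and finish holding the tweezers squeezed there, steady, so that the bar can be tacked on: do not let go.

Things in the scene. Friction and masses are not known exactly. Their poses are not given: they have to be found in the camera images.
- jig: Fixed sprung bench tweezers: light grey metal plate 206 x 100 x 8 mm with a dark heel block at one end; two steel spring arms run from it along the jig's +x. Each arm bears, from the heel: wooden grip outside, square steel boss with an upright bore, tapered point. Origin: bench level, on the middle line between the grips; +y to the left arm. Hinges at x = -92, y = +-7 mm.
- left_arm (a joint): Hinge of the left (jig's +y) arm, rad: 0 at rest against its stop pin, grows when squeezed inward, 0.096 with its point on its line, end stop 0.130. The arms are sprung apart: each pushes back about 4 N at its grip when the squeeze begins and 10 N at the lines.
- right_arm (a joint): Hinge of the right (jig's -y) arm, same values. Points are 50 mm apart at rest, 20 mm at the lines, 10 mm at the end stops. The grips measure 59 mm over their outer faces at rest and 40 mm at the lines; 1 mm less over the grips brings the points 1.7 mm closer.
- left_bore (a point): Centre of the mouth of the upright bore in the left (the jig's +y side) arm's boss, 24 mm above the bench; moves with the arm. Bore 11 mm across, 11.5 mm deep, chamfered (boss 22 mm wide, 14 mm high). At rest the bores are 56 mm apart.
- left_grip (a point): Middle of the outer face of the left (the jig's +y side) arm's wooden grip, 25 mm above the bench: the face is 36 mm long along the arm, from 10 to 40 mm above the bench (plate top at 8 mm), parallel to the jig's x when the point is on its line. Squeeze here.
- left_point (a point): The point (tip) of the left (the jig's +y side) arm, 12.5 mm above the bench, 155 mm from the hinge.
- left_line (a point): Point on the black line scribed on the plate for the left (the jig's +y side) arm, at 63 mm along the jig's x, 10 mm from its middle line; line 34 mm long, parallel to x. The two lines are 20 mm apart: the marked tip gap.
- right_bore (a point): Centre of the mouth of the upright bore in the right (the jig's -y side) arm's boss, 24 mm above the bench; moves with the arm. Bore 11 mm across, 11.5 mm deep, chamfered (boss 22 mm wide, 14 mm high). At rest the bores are 56 mm apart.
- right_grip (a point): Middle of the outer face of the right (the jig's -y side) arm's wooden grip, 25 mm above the bench: the face is 36 mm long along the arm, from 10 to 40 mm above the bench (plate top at 8 mm), parallel to the jig's x when the point is on its line. Squeeze here.
- right_point (a point): The point (tip) of the right (the jig's -y side) arm, 12.5 mm above the bench, 155 mm from the hinge.
- right_line (a point): Point on the black line scribed on the plate for the right (the jig's -y side) arm, at 63 mm along the jig's x, 10 mm from its middle line; line 34 mm long, parallel to x. The two lines are 20 mm apart: the marked tip gap.
- rack: Dark hardwood rack, 50 x 160 x 24 mm, fixed, with three holes (11 mm across, 11.5 mm deep) in a row along its y at -50, 0 and +50 mm, in each of which stands one cast head. Origin: centre of its underside.
- round_head_1: One of two alike round cast bezel heads (plain metal cup, domed sea-glass stone), about 30 g, upright. Stub 9 mm across, 12 mm long; on it the cup, 24 mm across, cylindrical from 16 to 29 mm above the stub's end; top at 34.5 mm. Origin: lower end of the stub, z up. Seated, the stub stands on the floor of its hole, origin 11.5 mm below the top of rack or boss. Grasp the cup across its sides.
- round_head_2: One of two alike round cast bezel heads (plain metal cup, domed sea-glass stone), about 30 g, upright. Stub 9 mm across, 12 mm long; on it the cup, 24 mm across, cylindrical from 16 to 29 mm above the stub's end; top at 34.5 mm. Origin: lower end of the stub, z up. Seated, the stub stands on the floor of its hole, origin 11.5 mm below the top of rack or boss. Grasp the cup across its sides.
- square_head: A cast head with a square cup, 22 mm wide, on the same stub; origin at the stub's lower end. It is for another piece and stays in the rack.
- show_box: Open wooden show box between rack and tweezers, 142 mm wide in y; from 79 mm nearer the robot than its origin to 129 mm beyond it, its upright lid 167 mm high. Not part of the job: carry things over it. Behind the tweezers, from about x = 0.57 m on, pliers lie on a low rack, up to 71 mm high.
Things that resemble listed ones, but are neither listed nor needed, are in the scene too. Leave any black or blue look-alike of the round_head_1 alone.

How it is judged:
By the outcome, as a careful person would: the job done as asked, in the order asked, and still so for the second after the job is handed in, while the arm keeps its last pose, push and grip.
It also fails if it takes over 72 s, if anything falls off the work surface, if the arm or the gripper's body presses on something with over 40 N, if the wrist force passes 120 N, or if a joint passes its speed limit or range.

## Working session

There is one attempt and no reset: what is moved stays moved. The work goes in short steps, Python scripts to look and compute and a tool call to move; the robot and the scene stay as the last step left them, time stands still between calls to the robot, and variables do not carry over. Pictures are saved under pics/ and viewed, at most 10 in all, crops included, and the job is handed in when it is done.

Besides the shell and the picture viewer there is one more tool, called after "Request:" by a JSON object that holds its "api" and its "payload". play_rows: Moves the arm, as the interface text tells. Its arguments: {"type":"object","properties":{"motion":{"type":"array"},"fingers":{"type":"number"}},"required":["motion"]}

```bash
mkdir -p pics; cat > h.py <<'E'
from rig import bot, imaging, finder
import numpy as np, cv2
def cap(n): return imaging.capture(n)
def save(c,f): cv2.imwrite('pics/'+f,c['frame'][:,:,::-1])
def proj(c,X):
    X=np.atleast_2d(X); p=X@np.array(c['R']).T+np.array(c['t']); q=p@np.array(c['camera_matrix']).T
    return q[:,:2]/q[:,2:]
def onplane(c,uv,z):
    R=np.array(c['R']);t=np.array(c['t']);K=np.array(c['camera_matrix'])
    d=R.T@np.linalg.solve(K,[uv[0],uv[1],1]);o=-R.T@t
    return o+d*(z-o[2])/d[2]
E
python3 - <<'E'
from h import *
np.set_printoptions(precision=4,suppress=True)
for n in['top','side']:
    c=cap(n);save(c,n+'0.png');print(n,-np.array(c['R']).T@np.array(c['t']))
    for k in['jig','left_arm','left_bore','right_bore','left_grip','right_grip','left_point','right_point','left_line','right_line','rack','round_head_1','square_head','show_box']:
        for r in finder.recognise(n,k)[:4]: print(k,round(r['confidence'],2),np.array(r['at']),proj(c,r['at'])[0].round())
print(bot.read_state())
E
```

```text
top [0.2726 0.0557 1.1522]
jig 0.66 [ 0.4435 -0.2458  0.0023] [415. 214.]
left_arm 0.53 [ 0.4716 -0.275   0.0229] [426. 203.]
left_bore 0.45 [ 0.4743 -0.2745  0.0255] [426. 202.]
right_bore 0.45 [ 0.4488 -0.2462  0.0079] [416. 212.]
left_grip 0.55 [ 0.4767 -0.272   0.0237] [425. 202.]
left_grip 0.55 [ 0.4252 -0.2908  0.0255] [433. 218.]
right_grip 0.23 [0.4956 0.3266 0.0472] [228. 199.]
left_point 0.73 [0.5138 0.2752 0.0435] [245. 193.]
left_point 0.52 [ 0.472  -0.2754  0.0204] [426. 203.]
right_point 0.5 [ 0.4251 -0.2937  0.0257] [434. 218.]
left_line 0.79 [ 0.4458 -0.2469  0.0098] [416. 213.]
right_line 0.71 [ 0.4504 -0.2464  0.0032] [416. 212.]
rack 0.9 [0.5198 0.2762 0.0244] [246. 192.]
round_head_1 0.55 [0.4036 0.3162 0.0285] [232. 230.]
round_head_1 0.52 [0.4983 0.3271 0.0468] [228. 198.]
round_head_1 0.46 [0.534  0.2328 0.0434] [259. 186.]
square_head 0.58 [0.5148 0.2753 0.0455] [245. 193.]
side [0.1653 1.1394 0.4714]
jig 0.87 [ 0.4384 -0.2168  0.0036] [361. 188.]
left_arm 0.4 [ 0.4766 -0.2759  0.0227] [354. 175.]
left_arm 0.25 [ 0.4234 -0.2781  0.0221] [371. 176.]
left_bore 0
[... 635 characters left out ...]
6 [0.461  0.4268 0.0266] [271. 284.]
round_head_1 0.41 [0.5322 0.2436 0.0368] [272. 233.]
show_box 0.46 [0.4982 0.3348 0.0374] [271. 254.]
{'time_s': 1.5, 'joint_positions': array([-76.4023,  30.2237,  82.0878,  -0.0018,  67.6903, -10.2291]), 'qvel': array([-0.0579,  0.0883,  0.058 ,  0.044 ,  0.053 ,  0.0321]), 'tau': array([ -0.0007, -44.0012, -17.698 ,   0.0634,   0.0505,  -0.    ]), 'position': array([ 0.2525, -0.5717,  0.2395]), 'tcp_rot': array([[ 0.9148,  0.404 , -0.    ],
       [ 0.404 , -0.9148,  0.    ],
       [-0.    , -0.    , -1.    ]]), 'force': array([-0.7611, -0.2066,  0.323 ]), 'moment': array([ 0.0217, -0.0348,  0.0067]), 'grasp_force': 0.0, 'opening': 0.9963364888198244}
```

View pics/top0.png

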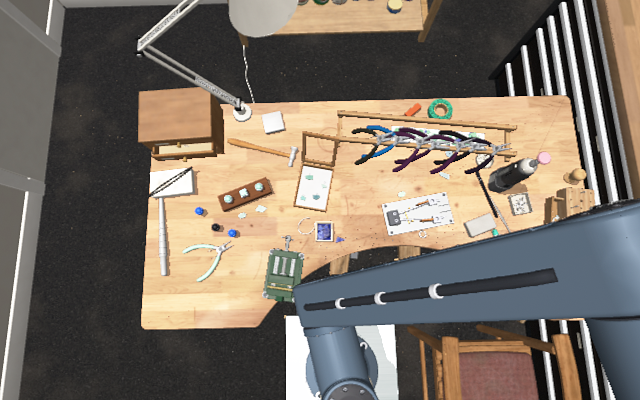

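View pics/side0.png

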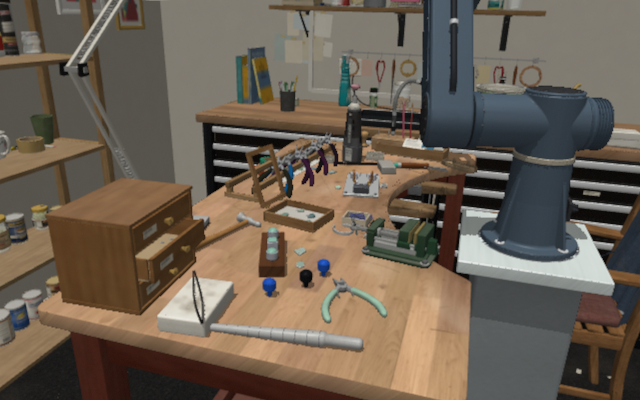

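The top view shows the jig around pixel (418,213), with its heel at the left. Jig +x points toward world −y with a tilt of about 12°. The rack is at (245,192) with the square head in the middle, and the box lies between them at (314,185). I'll move above the jig for a close look.

Careful with the scale: turns go in shares of 360 degrees. That gives: -78 degrees / 360 = -0.2167.

Request:
{"api": "play_rows", "payload": {"motion": [[[0.294, -0.22, 0, 0, 0, -0.2167], [0.294, -0.22, 0, 0, 0, -0.2167], [0.294, -0.22, 0, 0, 0, -0.2167], [0.294, -0.22, 0, 0, 0, -0.2167], [0.294, -0.22, 0, 0, 0, -0.2167], [0.294, -0.22, 0, 0, 0, -0.2167], [0.294, -0.22, 0, 0, 0, -0.2167], [0.294, -0.22, 0, 0, 0, -0.2167]]], "fingers": 0.06}}

```text
time_s: 2.17
position: [0.4166, -0.2795, 0.2398]
tcp_rot: [[0.149, 0.989, 0.001], [0.989, -0.149, -0.0], [-0.0, 0.001, -1.0]]
force: [1.1, -0.5, 0.1]
opening: 0.69
grasp_force: 0.0
```

```bash
python3 - <<'E'
from h import *
np.set_printoptions(precision=4,suppress=True)
c=cap('wrist');save(c,'w1.png');print(c['camera_matrix'],-np.array(c['R']).T@np.array(c['t']),c['R'])
for k in['jig','left_arm','left_bore','right_bore','left_grip','right_grip','left_point','right_point','left_line','right_line']:
    for r in finder.recognise('wrist',k)[:4]: print(k,round(r['confidence'],2),np.array(r['at']))
print(bot.read_state()['position'])
E
```

```text
[[309.7069   0.     317.2689]
 [  0.     309.7069 197.9903]
 [  0.       0.       1.    ]] [ 0.4288 -0.2024  0.3854] [[ 0.9888 -0.1493 -0.0007]
 [-0.1429 -0.9478  0.2852]
 [-0.0432 -0.2819 -0.9585]]
jig 0.85 [ 0.4449 -0.2463  0.0106]
left_arm 0.56 [ 0.4771 -0.2762  0.0215]
left_arm 0.54 [ 0.4258 -0.2895  0.0255]
left_bore 0.55 [ 0.4732 -0.2741  0.0195]
right_bore 0.69 [ 0.4251 -0.2907  0.0218]
left_grip 0.58 [ 0.4702 -0.2711  0.0177]
right_grip 0.88 [ 0.4231 -0.2916  0.0234]
left_point 0.57 [ 0.4737 -0.2698  0.0235]
right_point 0.7 [ 0.4223 -0.2916  0.0201]
left_line 0.83 [ 0.4413 -0.2495  0.0081]
left_line 0.21 [ 0.4229 -0.2938  0.0236]
right_line 0.59 [ 0.4463 -0.2448  0.0099]
[ 0.4154 -0.2824  0.2395]
```

View pics/w1.png

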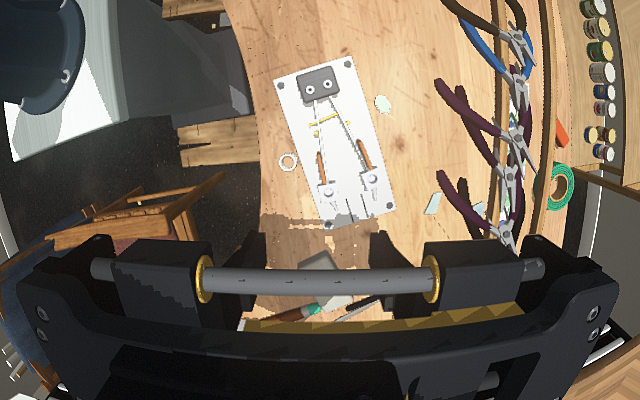

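The wrist view shows the jig in full: the heel at (318,85), the bosses with bores near (327,188) and (371,179), and the grips just above them. I'll enlarge the crop to get exact pixels.

```bash
cat >> h.py <<'E'
def wray(c,uv):
    K=np.array(c['camera_matrix']);d=(np.array(uv,float)-K[:2,2])/K[0,0];th=np.linalg.norm(d)
    v=np.r_[d/max(th,1e-9)*np.sin(th),np.cos(th)];R=np.array(c['R']);return -R.T@np.array(c['t']),R.T@v
def wplane(c,uv,z):
    o,d=wray(c,uv);return o+d*(z-o[2])/d[2]
def wproj(c,X):
    K=np.array(c['camera_matrix']);p=np.atleast_2d(X)@np.array(c['R']).T+np.array(c['t'])
    r=np.linalg.norm(p[:,:2],axis=1);th=np.arctan2(r,p[:,2]);return K[:2,2]+K[0,0]*p[:,:2]/r[:,None]*th[:,None]
def crop(c,x0,y0,x1,y1,s,f):
    im=cv2.resize(c['frame'][y0:y1,x0:x1],None,fx=s,fy=s,interpolation=cv2.INTER_CUBIC);cv2.imwrite('pics/'+f,im[:,:,::-1])
E
python3 - <<'E'
from h import *
c={'frame':cv2.imread('pics/w1.png')[:,:,::-1]}
crop(c,265,50,405,235,3.2,'w1c.png')
E
```

```text
(no output)
```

View pics/w1c.png

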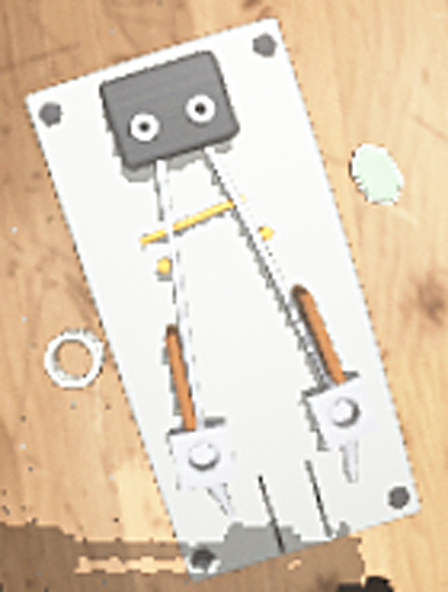

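```bash
python3 - <<'E'
from h import *
np.set_printoptions(precision=4,suppress=True)
c=cap('wrist')
P=lambda u,v,z:wplane(c,(u/3.2+265-.3,v/3.2+50-.3),z)[:2]
br,bl=P(203,455,.024),P(343,411,.024)
co=[P(*p,.008) for p in[(27,97),(275,18),(418,512),(193,578)]]
L=[P(*p,.0085) for p in[(261,477),(284,552),(308,462),(330,535)]]
print('bores',br,bl,np.linalg.norm(bl-br),'mid',(bl+br)/2)
print('corners',co,[np.linalg.norm(co[i]-co[i-1]) for i in range(4)])
print('lines',L)
a=lambda d:np.degrees(np.arctan2(d[1],d[0]))
print('yaw x: from bores',a(bl-br)-90,'plate',a(co[3]-co[0]),a(co[2]-co[1]),a(co[1]-co[0])-90,a(co[2]-co[3])-90,'lines',a(L[1]-L[0]),a(L[3]-L[2]))
print('line mid',sum(L)/4,'plate ctr',sum(co)/4)
print(bot.read_state()['time_s'])
E
```

```text
bores [ 0.4251 -0.3058] [ 0.48  -0.297] 0.05555953772779781 mid [ 0.4526 -0.3014]
corners [array([ 0.3811, -0.1617]), array([ 0.4776, -0.1464]), array([ 0.5089, -0.348 ]), array([ 0.4132, -0.3615])] [np.float64(0.20237205810091263), np.float64(0.09777187034913595), np.float64(0.20398087575547993), np.float64(0.09657355417121997)]
lines [array([ 0.4465, -0.3227]), array([ 0.4517, -0.356 ]), array([ 0.4659, -0.3195]), array([ 0.4713, -0.3517])]
yaw x: from bores -80.88912542812236 plate -80.85367877937236 -81.19521956334256 -81.00396823063934 -81.95824088339955 lines -81.0608377028047 -80.43245325628433
line mid [ 0.4588 -0.3375] plate ctr [ 0.4452 -0.2544]
2.7667
```

To row units: -29.5 degrees / 360 = -0.0819.

Request:
{"api": "play_rows", "payload": {"motion": [[[0.494, 0.042, -0.01, 0, 0, -0.0819], [0.494, 0.042, -0.01, 0, 0, -0.0819], [0.494, 0.042, -0.01, 0, 0, -0.0819], [0.494, 0.042, -0.01, 0, 0, -0.0819], [0.494, 0.042, -0.01, 0, 0, -0.0819], [0.494, 0.042, -0.01, 0, 0, -0.0819], [0.494, 0.042, -0.01, 0, 0, -0.0819], [0.494, 0.042, -0.01, 0, 0, -0.0819]]]}}

```text
time_s: 3.43
position: [0.4954, 0.044, 0.2464]
tcp_rot: [[-0.351, 0.936, 0.0], [0.936, 0.351, -0.0], [-0.0, 0.0, -1.0]]
force: [0.2, 0.1, 0.1]
opening: 0.69
grasp_force: 0.0
```

Request:
{"api": "play_rows", "payload": {"motion": [[[0.134, 0.087, 0, 0, 0, 0], [0.134, 0.087, 0, 0, 0, 0], [0.134, 0.087, 0, 0, 0, 0], [0.134, 0.087, 0, 0, 0, 0], [0.134, 0.087, 0, 0, 0, 0], [0.134, 0.087, 0, 0, 0, 0]]]}}

```text
time_s: 3.93
position: [0.5294, 0.1998, 0.2459]
tcp_rot: [[-0.355, 0.935, -0.0], [0.935, 0.355, -0.0], [-0.0, -0.0, -1.0]]
force: [0.4, -0.5, 0.2]
opening: 0.683
grasp_force: 0.0
```

```bash
python3 - <<'E'
from h import *
np.set_printoptions(precision=4,suppress=True)
c=cap('wrist')
for k in['rack','round_head_1','square_head']:
    for r in finder.recognise('wrist',k)[:5]: print(k,round(r['confidence'],2),np.array(r['at']),wproj(c,r['at'])[0])
p=wproj(c,[.52,.277,.03])[0].astype(int);x0,y0=p-[75,70];print(x0,y0)
crop(c,x0,y0,x0+150,y0+140,4,'w2c.png')
s=bot.read_state();print(s['position'],s['tcp_rot'])
E
```

```text
rack 0.87 [0.5194 0.2805 0.0242] [333.7782 107.6384]
round_head_1 0.89 [0.4228 0.3653 0.0288] [282.0254  14.4491]
round_head_1 0.71 [0.401  0.3149 0.0361] [248.0205  46.3552]
round_head_1 0.69 [0.5036 0.3266 0.0422] [336.1368  64.7731]
round_head_1 0.59 [0.5386 0.2389 0.0401] [337.011  147.6474]
square_head 0.56 [0.5147 0.281  0.0461] [330.9793 105.634 ]
258 40
[0.5291 0.1969 0.2461] [[-0.3501  0.9367 -0.0009]
 [ 0.9367  0.3501 -0.0005]
 [-0.0002 -0.001  -1.    ]]
```

View pics/w2c.png

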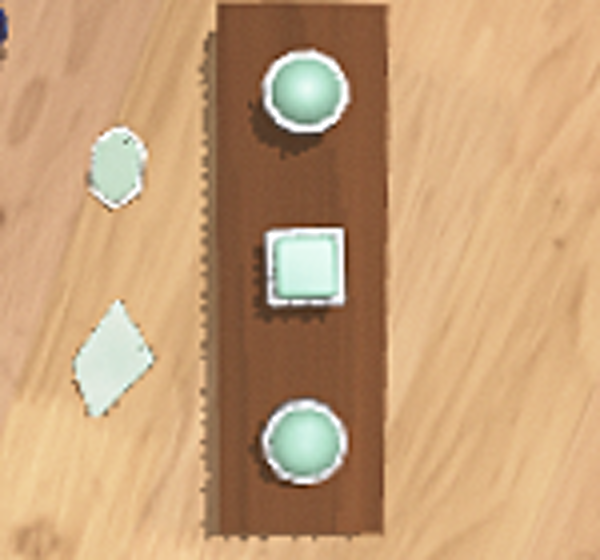

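The crop shows round heads at both ends, at crop pixels (306,91) and (305,441), with the square one in the middle at (305,267).

```bash
python3 - <<'E'
from h import *
np.set_printoptions(precision=4,suppress=True)
c=cap('wrist');print(bot.read_state()['position'])
P=lambda u,v,z:wplane(c,(u/4+258-.4,v/4+40-.4),z)[:2]
H=[P(*p,.0405) for p in[(306,91),(305,267),(305,441)]];C=[P(*p,.024) for p in[(218,5),(388,3),(384,535),(214,535)]]
print(H,[np.linalg.norm(H[i]-H[i+1]) for i in(0,1)]);print(C,sum(C)/4)
a=lambda d:np.degrees(np.arctan2(d[1],d[0]))
print(a(H[0]-H[2]),a(C[0]-C[3]),a(C[1]-C[2]))
s=bot.read_state();R=np.array(s['tcp_rot'])
for h in H: print(R.T@(np.r_[h,0.08]-s['position']))
E
```

```text
[0.5292 0.1969 0.2462]
[array([0.5007, 0.326 ]), array([0.5182, 0.2788]), array([0.5359, 0.2324])] [np.float64(0.05034612254985826), np.float64(0.0496561100777139)]
[array([0.4674, 0.3443]), array([0.5135, 0.3631]), array([0.5704, 0.2123]), array([0.522 , 0.1941])] [0.5183 0.2784]
110.57982750812725 109.94021755721565 110.65999353727479
[0.1309 0.0186 0.1662]
[0.0806 0.0184 0.1662]
[0.0309 0.0188 0.1662]
```

Request:
{"api": "play_rows", "payload": {"motion": [[[0.031, 0.0187, 0, 0, 0, 0], [0.031, 0.0187, 0.04, 0, 0, 0], [0.031, 0.0187, 0.08, 0, 0, 0], [0.031, 0.0187, 0.12, 0, 0, 0], [0.031, 0.0187, 0.15, 0, 0, 0], [0.031, 0.0187, 0.166, 0, 0, 0], [0.031, 0.0187, 0.166, 0, 0, 0]]], "fingers": 0.045}}

```text
time_s: 4.77
position: [0.5332, 0.232, 0.0764]
tcp_rot: [[-0.35, 0.937, -0.009], [0.937, 0.35, -0.002], [0.001, -0.009, -1.0]]
force: [-0.6, -0.2, 0.6]
opening: 0.519
grasp_force: 0.0
```

```bash
python3 - <<'E'
from h import *
np.set_printoptions(precision=4,suppress=True)
c=cap('wrist');s=bot.read_state();print(s['position'],s['tcp_rot'],s['opening'])
print('tcp px',wproj(c,[np.r_[s['position'][:2],.0405],[.5359,.2324,.0405]]))
crop(c,160,100,480,330,2.5,'w3.png')
E
```

```text
[0.5348 0.2326 0.0786] [[-0.3503  0.9366 -0.0046]
 [ 0.9366  0.3503 -0.0011]
 [ 0.0006 -0.0047 -1.    ]] 0.5168165195404386
tcp px [[320.1783 234.1414]
 [321.6837 234.957 ]]
```

View pics/w3.png

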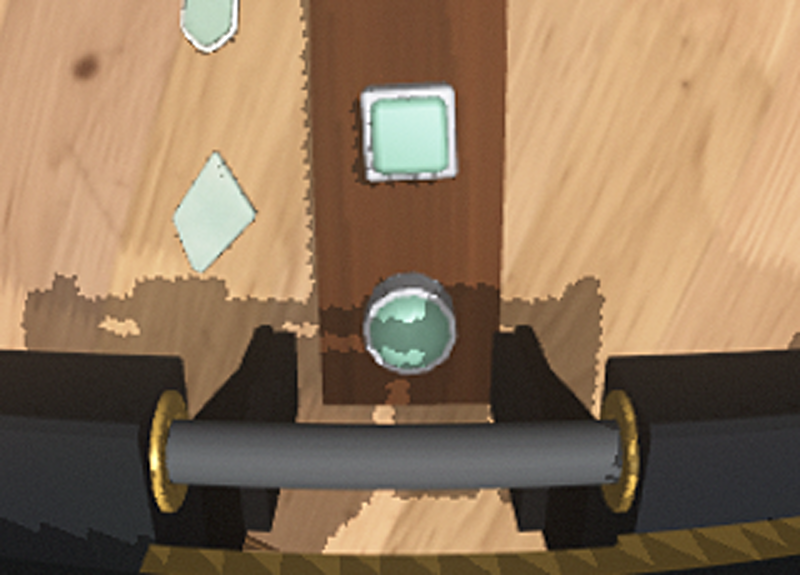

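The round head is centred at crop (410,331). The jaw inner faces are at 297 and 492, so their middle is 394. The head is therefore 2–3 mm to tool +y, and the arm was still settling. I'll correct and recheck numerically.

Request:
{"api": "play_rows", "payload": {"motion": [[[0.001, 0.002, 0, 0, 0, 0], [0.001, 0.002, 0, 0, 0, 0], [0.001, 0.002, 0, 0, 0, 0], [0.001, 0.002, 0, 0, 0, 0]]]}}

```text
time_s: 5.15
position: [0.5385, 0.2359, 0.0819]
tcp_rot: [[-0.352, 0.936, 0.003], [0.936, 0.352, 0.001], [-0.0, 0.003, -1.0]]
force: [-0.4, -1.2, -0.0]
opening: 0.515
grasp_force: 0.0
```

```bash
python3 - <<'E'
from h import *
np.set_printoptions(precision=4,suppress=True)
c=cap('wrist');s=bot.read_state();print(s['position'],s['tcp_rot'][2],s['opening'])
print('tcp px',wproj(c,[np.r_[s['position'][:2],.0405]]))
g=cv2.cvtColor(c['frame'],cv2.COLOR_RGB2GRAY)
for r in finder.outline_of('wrist','round_head_1'):
    m=r['pixels'];ys,xs=np.nonzero(m)
    print(r['confidence'],m.sum(),xs.min(),xs.max(),ys.min(),ys.max())
for row in(236,240,245): # finger inner edges
    print(row,g[row,262:290:1],g[row,345:370])
E
```

```text
[0.5382 0.236  0.0817] [-0.0003  0.0026 -1.    ] 0.5187610227329552
tcp px [[316.4455 230.5344]]
0.93 1159 295 330 208 247
0.83 939 152 187 32 65
0.65 1218 291 331 53 92
0.42 114 207 231 0 6
236 [31 34 36 36 33 35 35 35 37 36 38 40 35 38 34 40 71 80 81 79 80 84 79 80
 79 79 75 78] [ 58  54  53  74 100 109 107 108 114 110 113  91  54  32  39  40  36  33
  38  37  36  39  38  34  36]
240 [34 33 32 34 34 33 38 35 35 37 34 35 38 35 36 36 47 66 57 52 53 54 52 54
 53 49 50 54] [ 54  55  52  74 104 109 110 109 108 104 110  83  40  31  38  39  37  37
  39  38  37  35  37  37  34]
245 [33 32 32 32 36 33 33 34 34 35 34 34 34 33 35 34 30 79 63 51 51 52 53 53
 55 53 50 48] [ 56  51  49  93 106 109 102 105 133 137 116  71  30  35  34  34  38  38
  32  33  35  38  32  38  34]
```

Request:
{"api": "play_rows", "payload": {"motion": [[[0, 0, 0, 0, 0, 0], [0, 0, 0, 0, 0, 0], [0, 0, 0, 0, 0, 0], [0, 0, 0, 0, 0, 0], [0, 0, 0, 0, 0, 0], [0, 0, 0, 0, 0, 0]]]}}

```text
time_s: 5.75
position: [0.5374, 0.2358, 0.0802]
tcp_rot: [[-0.352, 0.936, -0.0], [0.936, 0.352, -0.0], [0.0, -0.0, -1.0]]
force: [0.2, -0.6, 0.3]
opening: 0.516
grasp_force: 0.0
```

```bash
cat > m.py <<'E'
from h import *
np.set_printoptions(precision=4,suppress=True)
c=cap('wrist');s=bot.read_state();print(s['time_s'],s['position'],s['tcp_rot'][0],s['tcp_rot'][2],s['opening'])
print('tcp px',wproj(c,[np.r_[s['position'][:2],.0405]]))
for r in finder.outline_of('wrist','round_head_1')[:3]:
    ys,xs=np.nonzero(r['pixels']);print(r['confidence'],len(xs),xs.min(),xs.max(),ys.min(),ys.max())
E
python3 m.py;python3 m.py
```

```text
5.8 [0.5374 0.2358 0.0802] [-0.3522  0.9359 -0.0001] [ 0.     -0.0001 -1.    ] 0.5170015174517806
tcp px [[317.0633 231.7709]]
0.88 1133 296 332 210 247
0.83 1000 152 188 32 66
0.82 1229 295 333 53 93
5.9 [0.5374 0.2358 0.0802] [-0.3521  0.936  -0.0002] [ 0.     -0.0002 -1.    ] 0.5142067947348004
tcp px [[317.0167 231.7608]]
0.83 1265 294 333 53 93
0.79 1054 152 189 32 66
0.69 1069 298 332 211 248
```

Request:
{"api": "play_rows", "payload": {"motion": [[[0, -0.0017, 0.01, 0, 0, 0], [0, -0.0017, 0.02, 0, 0, 0], [0, -0.0017, 0.028, 0, 0, 0], [0, -0.0017, 0.033, 0, 0, 0], [0, -0.0017, 0.036, 0, 0, 0], [0, -0.0017, 0.036, 0, 0, 0], [0, -0.0017, 0.036, 0, 0, 0], [0, -0.0017, 0.036, 0, 0, 0]]]}}

```text
time_s: 6.62
position: [0.5361, 0.2353, 0.0444]
tcp_rot: [[-0.352, 0.936, 0.001], [0.936, 0.352, 0.0], [-0.0, 0.001, -1.0]]
force: [-0.2, 0.2, -0.5]
opening: 0.521
grasp_force: 0.0
```

```bash
python3 m.py; python3 -c "
from h import *
s=bot.read_state();print(s['force'],s['moment'])"
```

```text
6.6667 [0.5362 0.2353 0.0446] [-0.3521  0.9359  0.0008] [-0.0001  0.0008 -1.    ] 0.5185057283462836
tcp px [[317.0185 257.2006]]
0.98 1361 295 337 230 268
0.79 1905 291 341 41 89
0.75 1390 126 167 19 61
[ 0.27468924  0.53719208 -0.77302181] [ 0.00699201 -0.06276713 -0.03452189]
```

Request:
{"api": "play_rows", "payload": {"motion": [[[0, 0, 0, 0, 0, 0], [0, 0, 0, 0, 0, 0], [0, 0, 0, 0, 0, 0], [0, 0, 0, 0, 0, 0], [0, 0, 0, 0, 0, 0], [0, 0, 0, 0, 0, 0], [0, 0, 0, 0, 0, 0]]], "fingers": 0.015}}

```text
time_s: 7.3
position: [0.536, 0.2352, 0.0444]
tcp_rot: [[-0.352, 0.936, 0.0], [0.936, 0.352, 0.0], [-0.0, 0.0, -1.0]]
force: [0.9, 0.5, 1.0]
opening: 0.253
grasp_force: 30.0
```

Request:
{"api": "play_rows", "payload": {"motion": [[[0, 0, -0.005, 0, 0, 0], [0, 0, -0.015, 0, 0, 0], [0, 0, -0.03, 0, 0, 0], [0, 0, -0.06, 0, 0, 0], [0, 0, -0.1, 0, 0, 0], [0, 0, -0.14, 0, 0, 0], [0, 0, -0.18, 0, 0, 0], [0, 0, -0.2, 0, 0, 0]]]}}

```text
time_s: 7.97
position: [0.5378, 0.2358, 0.2505]
tcp_rot: [[-0.352, 0.936, 0.009], [0.936, 0.352, 0.002], [-0.001, 0.009, -1.0]]
force: [1.5, 0.0, 0.5]
opening: 0.256
grasp_force: 30.0
```

```bash
python3 - <<'E'
from h import *
np.set_printoptions(precision=4,suppress=True)
c=cap('wrist');s=bot.read_state();print(s['time_s'],s['position'],s['opening'],s['grasp_force'])
print('tcp px',wproj(c,[np.array(s['position'])]))
for r in finder.outline_of('wrist','round_head_1')[:3]:
    ys,xs=np.nonzero(r['pixels']);print(r['confidence'],len(xs),xs.min(),xs.max(),ys.min(),ys.max())
crop(c,220,180,420,330,4,'w4.png')
E
```

```text
8.0167 [0.5394 0.2362 0.2532] 0.25887675324030723 30.00001977751424
tcp px [[320.1604 263.2642]]
0.89 305 250 269 28 46
0.87 333 306 326 3 23
0.84 1416 297 338 230 269
```

View pics/w4.png

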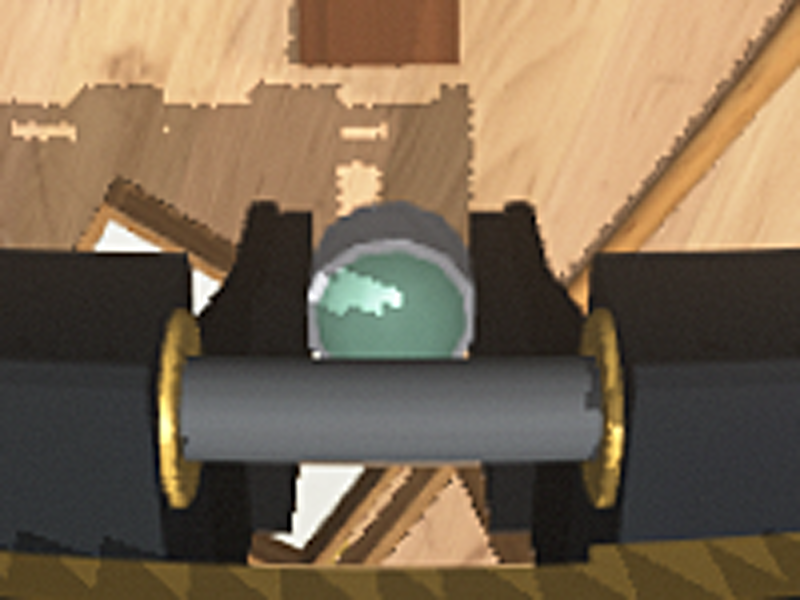

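The head is held upright between the jaws, with its rim centred at about (317.8,258.5). Next I carry it over the box to the left bore.

To row units: 11.6 degrees / 360 = 0.0322.

Request:
{"api": "play_rows", "payload": {"motion": [[[-0.478, -0.2417, 0, 0, 0, 0.0322], [-0.478, -0.2417, 0, 0, 0, 0.0322], [-0.478, -0.2417, 0, 0, 0, 0.0322], [-0.478, -0.2417, 0, 0, 0, 0.0322], [-0.478, -0.2417, 0, 0, 0, 0.0322], [-0.478, -0.2417, 0, 0, 0, 0.0322], [-0.478, -0.2417, 0, 0, 0, 0.0322], [-0.478, -0.2417, 0, 0, 0, 0.0322]]]}}

```text
time_s: 8.73
position: [0.4983, -0.0976, 0.2435]
tcp_rot: [[-0.157, 0.988, -0.002], [0.988, 0.157, 0.001], [0.001, -0.002, -1.0]]
force: [0.8, -0.1, 0.1]
opening: 0.258
grasp_force: 30.0
```

Request:
{"api": "play_rows", "payload": {"motion": [[[-0.04, -0.0102, 0, 0, 0, 0], [-0.08, -0.0203, 0, 0, 0, 0], [-0.12, -0.0305, 0, 0, 0, 0], [-0.155, -0.0394, 0.02, 0, 0, 0], [-0.18, -0.0457, 0.05, 0, 0, 0], [-0.19, -0.0484, 0.08, 0, 0, 0], [-0.194, -0.0494, 0.11, 0, 0, 0], [-0.194, -0.0494, 0.135, 0, 0, 0]]]}}

```text
time_s: 9.4
position: [0.4799, -0.2963, 0.1065]
tcp_rot: [[-0.154, 0.988, -0.002], [0.988, 0.154, 0.002], [0.002, -0.002, -1.0]]
force: [0.5, 0.2, 0.9]
opening: 0.258
grasp_force: 30.0
```

Request:
{"api": "play_rows", "payload": {"motion": [[[0, 0, 0.015, 0, 0, 0], [0, 0, 0.02, 0, 0, 0], [0, 0, 0.023, 0, 0, 0], [0, 0, 0.023, 0, 0, 0], [0, 0, 0.023, 0, 0, 0], [0, 0, 0.023, 0, 0, 0], [0, 0, 0.023, 0, 0, 0], [0, 0, 0.023, 0, 0, 0]]]}}

```text
time_s: 10.07
position: [0.4819, -0.2958, 0.0873]
tcp_rot: [[-0.157, 0.988, 0.001], [0.988, 0.157, -0.001], [-0.001, 0.001, -1.0]]
force: [-0.2, 0.4, -0.4]
opening: 0.252
grasp_force: 30.0
```

```bash
python3 - <<'E'
from h import *
np.set_printoptions(precision=4,suppress=True)
c=cap('wrist');s=bot.read_state();p=np.array(s['position']);print(s['time_s'],p,s['tcp_rot'],s['opening'])
cv2.imwrite('pics/raw5.png',c['frame'][:,:,::-1]);np.savez('raw5.npz',**{k:np.array(c[k]) for k in('frame','camera_matrix','R','t')})
ux=np.array([.1564,-.9877]);uy=np.array([.9877,.1564])
ctr=np.array([.4489,-.2753])
for b in([.480,-.297,.024],[.4251,-.3058,.024]): print('pred bore px',wproj(c,b))
crop(c,200,60,440,240,3.3,'w5.png')
E
```

```text
10.1167 [ 0.4818 -0.2957  0.0871] [[-0.157   0.9876  0.0011]
 [ 0.9876  0.157  -0.001 ]
 [-0.0012  0.0009 -1.    ]] 0.24910769424079446
pred bore px [[313.9492 220.1705]]
pred bore px [[238.4949 219.8225]]
```

View pics/w5.png

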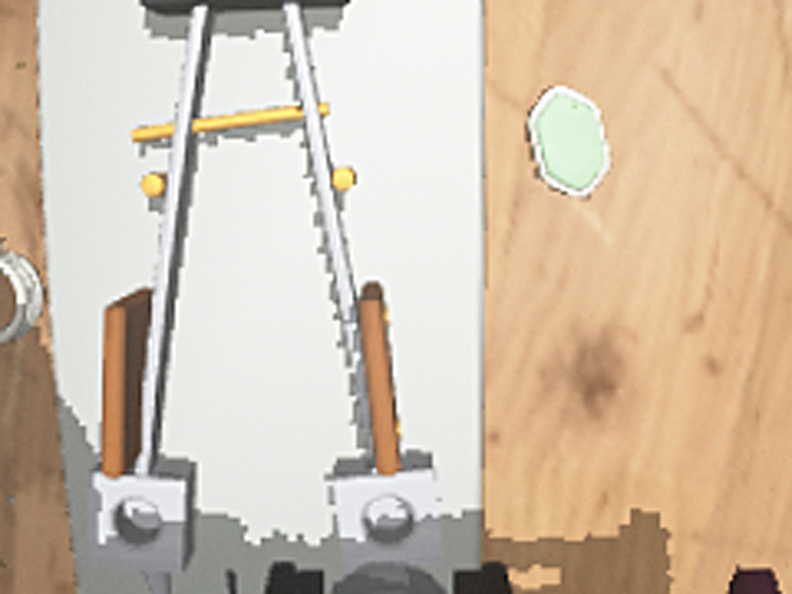

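The bores are at crop (388,519) and (138,519), which is full-frame (317.6,217.3) and (241.8,217.3). The grips end right at the bosses.

```bash
python3 - <<'E'
from h import *
np.set_printoptions(precision=4,suppress=True)
c=dict(np.load('raw5.npz'));p=np.array([.4818,-.2957,.0871]);T=np.array([[-.157,.9876],[.9876,.157]])
# refine circles
g=cv2.cvtColor(c['frame'],cv2.COLOR_RGB2GRAY)
for uv in((317.6,217.3),(241.8,217.3)):
    b=wplane(c,uv,.024);h=wplane(c,(317.6,258.5),p[2]-.003)
    print('bore',b,'head',h,'tool-axis shift',T.T@(b-h)[:2],' using tcp',T.T@(b-p)[:2])
# gripper geometry: grips ends
for n,uv in dict(lg0=(371,285),lg1=(388,470),rg0=(115,305),rg1=(113,472)).items():
    w=wplane(c,(uv[0]/3.3+200,uv[1]/3.3+60),.040);print(n,w)
E
```

```text
bore [ 0.4823 -0.2944  0.024 ] head [ 0.4824 -0.2961  0.0841] tool-axis shift [0.0017 0.0001]  using tcp [0.0012 0.0006]
bore [ 0.4275 -0.3034  0.024 ] head [ 0.4824 -0.2961  0.0841] tool-axis shift [ 0.0014 -0.0555]  using tcp [ 0.0009 -0.0549]
lg0 [ 0.4708 -0.2427  0.04  ]
lg1 [ 0.4797 -0.2784  0.04  ]
rg0 [ 0.422  -0.2536  0.04  ]
rg1 [ 0.4247 -0.2876  0.04  ]
```

Request:
{"api": "play_rows", "payload": {"motion": [[[0.0015, 0.0002, 0.01, 0, 0, 0], [0.0015, 0.0002, 0.02, 0, 0, 0], [0.0015, 0.0002, 0.027, 0, 0, 0], [0.0015, 0.0002, 0.027, 0, 0, 0], [0.0015, 0.0002, 0.027, 0, 0, 0], [0.0015, 0.0002, 0.027, 0, 0, 0], [0.0015, 0.0002, 0.027, 0, 0, 0]]]}}

```text
time_s: 10.7
position: [0.4816, -0.2942, 0.0593]
tcp_rot: [[-0.157, 0.988, 0.0], [0.988, 0.157, -0.0], [-0.0, 0.0, -1.0]]
force: [1.0, -0.1, 0.4]
opening: 0.258
grasp_force: 30.0
```

```bash
python3 - <<'E'
from h import *
np.set_printoptions(precision=4,suppress=True)
c=cap('wrist');s=bot.read_state();p=np.array(s['position']);print(s['time_s'],p,s['tcp_rot'][2],s['force'])
np.savez('raw6.npz',**{k:np.array(c[k]) for k in('frame','camera_matrix','R','t')})
crop(c,210,160,410,300,4,'w6.png')
E
```

```text
10.75 [ 0.4816 -0.2942  0.0595] [-0.0005  0.0004 -1.    ] [ 0.1165 -0.5304  0.1742]
```

View pics/w6.png

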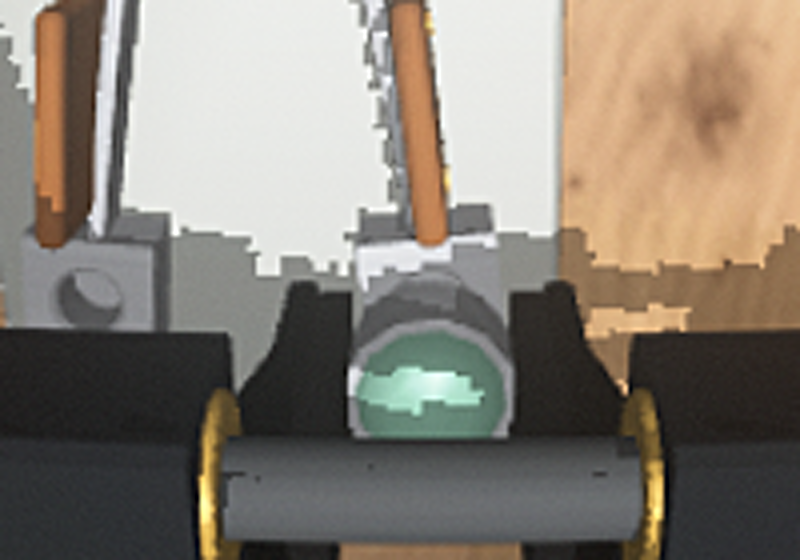

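The stub is right over the left boss. The head's centre is at crop u≈431, against an inferred bore centre of about 433. The right bore at crop (91,298) gives the fore-aft check.

```bash
python3 - <<'E'
from h import *
np.set_printoptions(precision=4,suppress=True)
c=dict(np.load('raw6.npz'));p=np.array([.4816,-.2942,.0595]);T=np.array([[-.157,.9876],[.9876,.157]])
b=wplane(c,(91/4+210-.4,298/4+160-.4),.024);h=wplane(c,(317.6,258.5),p[2]-.003)
print(b,h,T.T@(b-h)[:2],T.T@(b-p)[:2])
E
```

```text
[ 0.4272 -0.3032  0.024 ] [ 0.4821 -0.2943  0.0565] [-0.0002 -0.0555] [-0.0004 -0.0551]
```

Request:
{"api": "play_rows", "payload": {"motion": [[[0, 0, 0.003, 0, 0, 0], [0, 0, 0.005, 0, 0, 0], [0, 0, 0.006, 0, 0, 0], [0, 0, 0.007, 0, 0, 0], [0, 0, 0.008, 0, 0, 0], [0, 0, 0.008, 0, 0, 0]]]}}

```text
time_s: 11.25
position: [0.4813, -0.2939, 0.051]
tcp_rot: [[-0.157, 0.988, -0.0], [0.988, 0.157, 0.0], [0.0, -0.0, -1.0]]
force: [-0.4, -0.8, -0.5]
opening: 0.258
grasp_force: 30.0
```

Request:
{"api": "play_rows", "payload": {"motion": [[[0, 0, 0.002, 0, 0, 0], [0, 0, 0.004, 0, 0, 0], [0, 0, 0.0055, 0, 0, 0], [0, 0, 0.0065, 0, 0, 0], [0, 0, 0.007, 0, 0, 0], [0, 0, 0.007, 0, 0, 0]]]}}

```text
time_s: 11.75
position: [0.4814, -0.2939, 0.0444]
tcp_rot: [[-0.157, 0.988, -0.0], [0.988, 0.157, 0.0], [0.0, -0.0, -1.0]]
force: [-0.6, 0.4, 1.6]
opening: 0.257
grasp_force: 30.0
```

Request:
{"api": "play_rows", "payload": {"motion": [[[0, 0, 0, 0, 0, 0], [0, 0, 0, 0, 0, 0], [0, 0, 0, 0, 0, 0], [0, 0, 0, 0, 0, 0], [0, 0, 0, 0, 0, 0]]], "fingers": 0.04}}

```text
time_s: 12.17
position: [0.4815, -0.2941, 0.0443]
tcp_rot: [[-0.157, 0.988, 0.0], [0.988, 0.157, -0.0], [-0.0, 0.0, -1.0]]
force: [0.7, -0.0, 1.0]
opening: 0.442
grasp_force: 0.0
```

Request:
{"api": "play_rows", "payload": {"motion": [[[0, 0, -0.01, 0, 0, 0], [0, 0, -0.025, 0, 0, 0], [0, 0, -0.06, 0, 0, 0], [0, 0, -0.1, 0, 0, 0], [0, 0, -0.14, 0, 0, 0], [0, 0, -0.18, 0, 0, 0], [0, 0, -0.2, 0, 0, 0], [0, 0, -0.2, 0, 0, 0]]]}}

```text
time_s: 12.83
position: [0.4839, -0.2961, 0.251]
tcp_rot: [[-0.157, 0.988, 0.01], [0.988, 0.157, -0.009], [-0.01, 0.008, -1.0]]
force: [0.6, 0.3, -0.1]
opening: 0.459
grasp_force: 0.0
```

```bash
python3 - <<'E'
from h import *
np.set_printoptions(precision=4,suppress=True)
c=cap('wrist');s=bot.read_state();print(s['time_s'],s['position'],s['tcp_rot'],s['opening'])
print(wproj(c,[[.4814,-.2939,.0415],[.4814,-.2939,.047]]))
for r in finder.recognise('wrist','round_head_1')[:4]: print(r['confidence'],r['at'])
for r in finder.outline_of('wrist','round_head_1')[:3]:
    ys,xs=np.nonzero(r['pixels']);print(r['confidence'],len(xs),xs.min(),xs.max(),ys.min(),ys.max())
c=cap('side')
for r in finder.recognise('side','round_head_1')[:6]: print(r['confidence'],r['at'])
E
```

```text
12.8833 [ 0.4826 -0.295   0.248 ] [[-0.1569  0.9876  0.0056]
 [ 0.9876  0.1569 -0.0052]
 [-0.006   0.0047 -1.    ]] 0.4575269115383679
[[313.9382 171.5908]
 [313.9216 172.6007]]
0.86 319 305 323 161 180
0.62 [0.4985, 0.3339, 0.0396]
0.62 [0.4187, 0.3782, 0.0236]
0.54 [0.4662, 0.4289, 0.0218]
0.51 [0.3946, 0.3253, 0.0209]
0.36 [0.4861, -0.2852, 0.0349]
0.23 [0.4731, -0.2705, 0.0209]
```

To row units: -11.5 degrees / 360 = -0.0319.

Request:
{"api": "play_rows", "payload": {"motion": [[[0.612, 0.1165, 0, 0, 0, -0.0319], [0.612, 0.1165, 0, 0, 0, -0.0319], [0.612, 0.1165, 0, 0, 0, -0.0319], [0.612, 0.1165, 0, 0, 0, -0.0319], [0.612, 0.1165, 0, 0, 0, -0.0319], [0.612, 0.1165, 0, 0, 0, -0.0319], [0.612, 0.1165, 0, 0, 0, -0.0319], [0.612, 0.1165, 0, 0, 0, -0.0319]]], "fingers": 0.045}}

```text
time_s: 13.75
position: [0.4903, 0.0412, 0.2426]
tcp_rot: [[-0.35, 0.937, -0.004], [0.937, 0.35, 0.001], [0.002, -0.003, -1.0]]
force: [0.9, 0.7, -0.1]
opening: 0.514
grasp_force: 0.0
```

Request:
{"api": "play_rows", "payload": {"motion": [[[0.0385, 0.016, 0, 0, 0, 0], [0.077, 0.032, 0, 0, 0, 0], [0.1155, 0.048, 0, 0, 0, 0], [0.154, 0.064, 0, 0, 0, 0], [0.192, 0.08, 0, 0, 0, 0], [0.23, 0.096, 0, 0, 0, 0], [0.253, 0.105, 0, 0, 0, 0], [0.2655, 0.1106, 0, 0, 0, 0]]]}}

```text
time_s: 14.42
position: [0.5008, 0.3296, 0.2421]
tcp_rot: [[-0.354, 0.935, -0.003], [0.935, 0.354, -0.001], [0.001, -0.003, -1.0]]
force: [-0.7, -0.9, -0.0]
opening: 0.517
grasp_force: 0.0
```

Request:
{"api": "play_rows", "payload": {"motion": [[[0, 0, 0.035, 0, 0, 0], [0, 0, 0.07, 0, 0, 0], [0, 0, 0.105, 0, 0, 0], [0, 0, 0.135, 0, 0, 0], [0, 0, 0.155, 0, 0, 0], [0, 0, 0.163, 0, 0, 0], [0, 0, 0.165, 0, 0, 0], [0, 0, 0.165, 0, 0, 0]]]}}

```text
time_s: 15.08
position: [0.5021, 0.3259, 0.0787]
tcp_rot: [[-0.35, 0.937, -0.001], [0.937, 0.35, -0.001], [-0.0, -0.002, -1.0]]
force: [-0.1, -0.3, 0.8]
opening: 0.519
grasp_force: 0.0
```

Request:
{"api": "play_rows", "payload": {"motion": [[[0, 0, 0, 0, 0, 0], [0, 0, 0, 0, 0, 0], [0, 0, 0, 0, 0, 0], [0, 0, 0, 0, 0, 0]]]}}

```text
time_s: 15.42
position: [0.5028, 0.3269, 0.0806]
tcp_rot: [[-0.351, 0.937, 0.002], [0.937, 0.351, 0.001], [0.0, 0.002, -1.0]]
force: [0.2, 0.2, 0.2]
opening: 0.514
grasp_force: 0.0
```

```bash
python3 m.py;python3 m.py
```

```text
15.4667 [0.5027 0.3268 0.0803] [-0.3506  0.9365  0.0018] [ 0.      0.0019 -1.    ] 0.5144171890983785
tcp px [[316.6365 231.5354]]
0.9 1140 297 331 206 245
0.67 972 159 194 168 203
0.64 1071 200 237 108 143
15.5667 [0.5023 0.3267 0.0799] [-0.3507  0.9365  0.0009] [ 0.     0.001 -1.   ] 0.5163724552005958
tcp px [[316.6968 231.7791]]
0.95 1075 300 336 57 93
0.87 1009 159 195 168 202
0.81 1182 297 333 207 245
```

Request:
{"api": "play_rows", "payload": {"motion": [[[0.0016, -0.0015, 0.01, 0, 0, 0], [0.0016, -0.0015, 0.02, 0, 0, 0], [0.0016, -0.0015, 0.028, 0, 0, 0], [0.0016, -0.0015, 0.033, 0, 0, 0], [0.0016, -0.0015, 0.0355, 0, 0, 0], [0.0016, -0.0015, 0.0355, 0, 0, 0], [0.0016, -0.0015, 0.0355, 0, 0, 0], [0.0016, -0.0015, 0.0355, 0, 0, 0]]]}}

```text
time_s: 16.28
position: [0.5005, 0.3277, 0.0439]
tcp_rot: [[-0.35, 0.937, 0.0], [0.937, 0.35, 0.0], [0.0, 0.0, -1.0]]
force: [-0.2, 0.7, -0.5]
opening: 0.515
grasp_force: 0.0
```

```bash
python3 m.py
```

```text
16.3333 [0.5005 0.3277 0.0441] [-0.3505  0.9366  0.0008] [ 0.      0.0008 -1.    ] 0.5198200685792992
tcp px [[317.014  257.5623]]
0.73 1323 136 177 181 222
0.61 1653 299 345 49 94
0.58 1583 180 225 110 153
```

Request:
{"api": "play_rows", "payload": {"motion": [[[0, 0, 0, 0, 0, 0], [0, 0, 0, 0, 0, 0], [0, 0, 0, 0, 0, 0], [0, 0, 0, 0, 0, 0], [0, 0, 0, 0, 0, 0], [0, 0, 0, 0, 0, 0], [0, 0, 0, 0, 0, 0]]], "fingers": 0.015}}

```text
time_s: 16.97
position: [0.5003, 0.3276, 0.0439]
tcp_rot: [[-0.35, 0.937, 0.0], [0.937, 0.35, 0.0], [0.0, 0.0, -1.0]]
force: [-0.4, 0.2, 1.0]
opening: 0.254
grasp_force: 30.0
```

Request:
{"api": "play_rows", "payload": {"motion": [[[0, 0, -0.005, 0, 0, 0], [0, 0, -0.015, 0, 0, 0], [0, 0, -0.03, 0, 0, 0], [0, 0, -0.06, 0, 0, 0], [0, 0, -0.1, 0, 0, 0], [0, 0, -0.14, 0, 0, 0], [0, 0, -0.18, 0, 0, 0], [0, 0, -0.2, 0, 0, 0]]]}}

```text
time_s: 17.63
position: [0.5021, 0.3285, 0.2502]
tcp_rot: [[-0.351, 0.936, 0.008], [0.937, 0.351, 0.004], [0.0, 0.009, -1.0]]
force: [0.3, -0.5, -0.0]
opening: 0.255
grasp_force: 30.0
```

```bash
python3 m.py; python3 m.py
```

```text
17.6833 [0.5036 0.3292 0.2529] [-0.3508  0.9364  0.0136] [ 0.0006  0.0148 -0.9999] 0.2592467572133332
tcp px [[317.0613 175.4043]]
0.72 313 306 325 83 102
0.7 301 251 270 109 127
0.62 1491 297 337 229 269
17.7833 [0.5012 0.328  0.247 ] [-0.3507  0.9365  0.0056] [ 0.0002  0.006  -1.    ] 0.25550682062512414
tcp px [[313.618  175.6975]]
0.62 290 250 269 110 127
0.53 327 222 242 143 162
0.51 296 306 324 83 102
```

To row units: 11.5 degrees / 360 = 0.0319.

Request:
{"api": "play_rows", "payload": {"motion": [[[-0.565, -0.29, 0, 0, 0, 0.0319], [-0.565, -0.29, 0, 0, 0, 0.0319], [-0.565, -0.29, 0, 0, 0, 0.0319], [-0.565, -0.29, 0, 0, 0, 0.0319], [-0.565, -0.29, 0, 0, 0, 0.0319], [-0.565, -0.29, 0, 0, 0, 0.0319], [-0.565, -0.29, 0, 0, 0, 0.0319], [-0.565, -0.29, 0, 0, 0, 0.0319]]]}}

```text
time_s: 18.5
position: [0.4594, -0.0049, 0.242]
tcp_rot: [[-0.157, 0.988, -0.005], [0.988, 0.157, 0.001], [0.002, -0.004, -1.0]]
force: [1.2, -0.6, -0.8]
opening: 0.25
grasp_force: 30.0
```

Request:
{"api": "play_rows", "payload": {"motion": [[[-0.04, -0.011, 0, 0, 0, 0], [-0.08, -0.022, 0, 0, 0, 0], [-0.12, -0.033, 0, 0, 0, 0], [-0.16, -0.044, 0, 0, 0, 0], [-0.2, -0.055, 0, 0, 0, 0], [-0.24, -0.066, 0, 0, 0, 0], [-0.27, -0.0741, 0, 0, 0, 0], [-0.285, -0.0785, 0, 0, 0, 0]]]}}

```text
time_s: 19.17
position: [0.4275, -0.3008, 0.2419]
tcp_rot: [[-0.153, 0.988, -0.002], [0.988, 0.153, 0.001], [0.001, -0.002, -1.0]]
force: [0.5, -0.1, -0.5]
opening: 0.256
grasp_force: 30.0
```

Request:
{"api": "play_rows", "payload": {"motion": [[[0, 0, 0.03, 0, 0, 0], [0, 0, 0.06, 0, 0, 0], [0, 0, 0.09, 0, 0, 0], [0, 0, 0.12, 0, 0, 0], [0, 0, 0.135, 0, 0, 0], [0, 0, 0.142, 0, 0, 0], [0, 0, 0.142, 0, 0, 0], [0, 0, 0.142, 0, 0, 0]]]}}

```text
time_s: 19.83
position: [0.4286, -0.2966, 0.1014]
tcp_rot: [[-0.157, 0.988, -0.001], [0.988, 0.157, 0.001], [0.001, -0.001, -1.0]]
force: [0.1, -1.4, 0.2]
opening: 0.255
grasp_force: 30.0
```

Request:
{"api": "play_rows", "payload": {"motion": [[[0, 0, 0, 0, 0, 0], [0, 0, 0, 0, 0, 0], [0, 0, 0, 0, 0, 0], [0, 0, 0, 0, 0, 0], [0, 0, 0, 0, 0, 0]]]}}

```text
time_s: 20.25
position: [0.429, -0.2975, 0.1024]
tcp_rot: [[-0.157, 0.988, 0.001], [0.988, 0.157, -0.001], [-0.001, 0.001, -1.0]]
force: [-0.8, -0.1, -0.0]
opening: 0.254
grasp_force: 30.0
```

```bash
python3 - <<'E'
from h import *
np.set_printoptions(precision=4,suppress=True)
s=bot.read_state();p=np.array(s['position']);R=np.array(s['tcp_rot']);print(s['time_s'],p,R)
print(R.T@(np.array([.4264,-.3026,.0585])-p))
E
```

```text
20.25 [ 0.429  -0.2975  0.1024] [[-0.1568  0.9876  0.0009]
 [ 0.9876  0.1568 -0.0009]
 [-0.0011  0.0007 -1.    ]]
[-0.0045 -0.0034  0.0439]
```

Request:
{"api": "play_rows", "payload": {"motion": [[[-0.0045, -0.0033, 0.008, 0, 0, 0], [-0.0045, -0.0033, 0.018, 0, 0, 0], [-0.0045, -0.0033, 0.028, 0, 0, 0], [-0.0045, -0.0033, 0.036, 0, 0, 0], [-0.0045, -0.0033, 0.0415, 0, 0, 0], [-0.0045, -0.0033, 0.0415, 0, 0, 0], [-0.0045, -0.0033, 0.0415, 0, 0, 0], [-0.0045, -0.0033, 0.0415, 0, 0, 0]]]}}

```text
time_s: 20.92
position: [0.4263, -0.3023, 0.0602]
tcp_rot: [[-0.157, 0.988, 0.0], [0.988, 0.157, 0.0], [0.0, 0.0, -1.0]]
force: [-0.3, -1.0, -0.8]
opening: 0.257
grasp_force: 30.0
```

Request:
{"api": "play_rows", "payload": {"motion": [[[0, 0, 0, 0, 0, 0], [0, 0, 0, 0, 0, 0], [0, 0, 0, 0, 0, 0]]]}}

```text
time_s: 21.17
position: [0.4264, -0.3024, 0.0607]
tcp_rot: [[-0.157, 0.988, 0.001], [0.988, 0.157, -0.001], [-0.001, 0.0, -1.0]]
force: [0.3, 1.3, 0.1]
opening: 0.256
grasp_force: 30.0
```

```bash
python3 - <<'E'
from h import *
np.set_printoptions(precision=4,suppress=True)
c=cap('wrist')
s=bot.read_state();p=np.array(s['position']);R=np.array(s['tcp_rot']);print(s['time_s'],p,R[2])
print(R.T@(np.array([.4264,-.3026,.0445])-p))
# boss back edge: bright top face in wood-free rows
cv2.imwrite('pics/w7.png',cv2.resize(c['frame'][160:300,230:430],None,fx=4,fy=4,interpolation=cv2.INTER_CUBIC)[:,:,::-1])
g=cv2.cvtColor(c['frame'],cv2.COLOR_RGB2GRAY)
for v in(222,226,230): print(v,g[v,290:346])
for r in finder.outline_of('wrist','round_head_1')[:3]:
    ys,xs=np.nonzero(r['pixels']);print(r['confidence'],len(xs),xs.min(),xs.max(),ys.min(),ys.max())
E
```

```text
21.2167 [ 0.4264 -0.3024  0.0606] [-0.0007  0.0004 -1.    ]
[-0.0002 -0.      0.0161]
222 [233 231 232 232 231 232 234 242 181 138 165 215 245 239 239 238 238 238
 238 237 238 241 241 212 166 149 148 147 148 171 202 241 237 156 166 168
 168 168 168 165 155 155 151 153 148 134 137 150 153 151 150 150 149 152
 150 151]
226 [208 241 238 237 237 236 236 237 240 239 232 222 237 236 239 214 138 153
 212 214 215 217 212 154 159 160 158 151 153 157 154 154 152 155 157 157
 158 158 158 158 156 158 158 158 157 161 152 147 148 149 150 148 147 150
 149 150]
230 [156 148 147 150 149 151 150 149 148 140 192 251 151 154 155 156 159 161
 123 126 123 112 115 113 119 118 117 121 122 118 123 126 124 120 114 120
 135 151 161 161 159 156 158 157 157 153 147 149 150 149 149 150 151 147
 152 141]
0.69 701 387 426 220 242
0.59 1477 297 338 228 269
```

Request:
{"api": "play_rows", "payload": {"motion": [[[0, 0, 0.003, 0, 0, 0], [0, 0, 0.005, 0, 0, 0], [0, 0, 0.006, 0, 0, 0], [0, 0, 0.007, 0, 0, 0], [0, 0, 0.008, 0, 0, 0], [0, 0, 0.009, 0, 0, 0], [0, 0, 0.009, 0, 0, 0]]]}}

```text
time_s: 21.85
position: [0.4265, -0.303, 0.0512]
tcp_rot: [[-0.157, 0.988, 0.001], [0.988, 0.157, -0.001], [-0.001, 0.001, -1.0]]
force: [0.4, -3.1, -0.0]
opening: 0.256
grasp_force: 30.0
```

Request:
{"api": "play_rows", "payload": {"motion": [[[-0.0007, 0, 0.001, 0, 0, 0], [-0.0007, 0, 0.003, 0, 0, 0], [-0.0007, 0, 0.005, 0, 0, 0], [-0.0007, 0, 0.0065, 0, 0, 0], [-0.0007, 0, 0.007, 0, 0, 0], [-0.0007, 0, 0.007, 0, 0, 0]]]}}

```text
time_s: 22.35
position: [0.4264, -0.3032, 0.0441]
tcp_rot: [[-0.157, 0.988, 0.0], [0.988, 0.157, -0.0], [-0.0, 0.0, -1.0]]
force: [0.6, -1.6, -0.5]
opening: 0.258
grasp_force: 30.0
```

Request:
{"api": "play_rows", "payload": {"motion": [[[0, 0, 0.0005, 0, 0, 0], [0, 0, 0.0007, 0, 0, 0], [0, 0, 0.0007, 0, 0, 0]]]}}

```text
time_s: 22.6
position: [0.4264, -0.3032, 0.0438]
tcp_rot: [[-0.157, 0.988, 0.0], [0.988, 0.157, -0.001], [-0.001, 0.0, -1.0]]
force: [-0.4, -2.8, 1.9]
opening: 0.258
grasp_force: 30.0
```

Request:
{"api": "play_rows", "payload": {"motion": [[[0, 0, 0, 0, 0, 0], [0, 0, 0, 0, 0, 0], [0, 0, 0, 0, 0, 0], [0, 0, 0, 0, 0, 0], [0, 0, 0, 0, 0, 0]]], "fingers": 0.04}}

```text
time_s: 23.02
position: [0.4259, -0.3023, 0.0433]
tcp_rot: [[-0.157, 0.988, -0.001], [0.988, 0.157, 0.001], [0.001, -0.001, -1.0]]
force: [0.5, 0.0, 0.1]
opening: 0.448
grasp_force: 0.0
```

Request:
{"api": "play_rows", "payload": {"motion": [[[0, 0, -0.01, 0, 0, 0], [0, 0, -0.025, 0, 0, 0], [0, 0, -0.05, 0, 0, 0], [0, 0, -0.07, 0, 0, 0], [0, 0, -0.08, 0, 0, 0], [0, 0, -0.08, 0, 0, 0], [0, 0, -0.08, 0, 0, 0], [0, 0, -0.08, 0, 0, 0]]]}}

```text
time_s: 23.68
position: [0.4258, -0.3024, 0.1229]
tcp_rot: [[-0.157, 0.988, -0.001], [0.988, 0.157, 0.001], [0.001, -0.001, -1.0]]
force: [-0.8, -0.0, -0.6]
opening: 0.46
grasp_force: 0.0
```

To row units: 56 degrees / 360 = 0.1556.

Request:
{"api": "play_rows", "payload": {"motion": [[[0.008, 0.007, -0.017, 0, 0, 0.0194], [0.0167, 0.0141, -0.02, 0, 0, 0.0389], [0.025, 0.021, -0.02, 0, 0, 0.0583], [0.0335, 0.0283, -0.02, 0, 0, 0.0778], [0.0335, 0.0283, -0.02, 0, 0, 0.0972], [0.0335, 0.0283, -0.02, 0, 0, 0.1167], [0.0335, 0.0283, -0.02, 0, 0, 0.1361], [0.0335, 0.0283, -0.02, 0, 0, 0.1556]]], "fingers": 0.075}}

```text
time_s: 24.35
position: [0.4483, -0.2646, 0.142]
tcp_rot: [[0.735, 0.678, -0.003], [0.678, -0.735, 0.002], [-0.0, -0.003, -1.0]]
force: [-0.5, 0.4, -0.1]
opening: 0.851
grasp_force: 0.0
```

To row units: 56 degrees / 360 = 0.1556.

Request:
{"api": "play_rows", "payload": {"motion": [[[0, 0, 0, 0, 0, 0.0194], [0, 0, 0, 0, 0, 0.0389], [0, 0, 0, 0, 0, 0.0583], [0, 0, 0, 0, 0, 0.0778], [0, 0, 0, 0, 0, 0.0972], [0, 0, 0, 0, 0, 0.1167], [0, 0, 0, 0, 0, 0.1361], [0, 0, 0, 0, 0, 0.1556]]]}}

```text
time_s: 25.02
position: [0.4482, -0.2647, 0.142]
tcp_rot: [[0.973, -0.231, -0.003], [-0.231, -0.973, 0.002], [-0.003, -0.002, -1.0]]
force: [0.4, -0.4, -0.1]
opening: 0.864
grasp_force: 0.0
```

To row units: 56 degrees / 360 = 0.1556.

Request:
{"api": "play_rows", "payload": {"motion": [[[0, 0, 0, 0, 0, 0.0194], [0, 0, 0, 0, 0, 0.0389], [0, 0, 0, 0, 0, 0.0583], [0, 0, 0, 0, 0, 0.0778], [0, 0, 0, 0, 0, 0.0972], [0, 0, 0, 0, 0, 0.1167], [0, 0, 0, 0, 0, 0.1361], [0, 0, 0, 0, 0, 0.1556]]]}}

```text
time_s: 25.68
position: [0.4482, -0.2648, 0.142]
tcp_rot: [[0.353, -0.936, -0.002], [-0.936, -0.353, 0.002], [-0.003, 0.002, -1.0]]
force: [0.8, 0.3, 0.4]
opening: 0.861
grasp_force: 0.0
```

To row units: 12 degrees / 360 = 0.0333.

Request:
{"api": "play_rows", "payload": {"motion": [[[0, 0, 0, 0, 0, 0.0167], [0, 0, 0, 0, 0, 0.0333], [0, 0, 0, 0, 0, 0.0333], [0, 0, 0, 0, 0, 0.0333], [0, 0, 0, 0, 0, 0.0333], [0, 0, 0, 0, 0, 0.0333]]]}}

```text
time_s: 26.18
position: [0.4488, -0.2653, 0.1431]
tcp_rot: [[0.158, -0.987, -0.001], [-0.987, -0.158, 0.001], [-0.001, 0.001, -1.0]]
force: [-0.5, -0.4, -0.1]
opening: 0.86
grasp_force: 0.0
```

```bash
cat > st.py <<'E'
from h import *
import sys
np.set_printoptions(precision=4,suppress=True)
c=cap('wrist');s=bot.read_state();p=np.array(s['position']);R=np.array(s['tcp_rot'])
print(s['time_s'],p,R,'open',s['opening']*87,'grip',s['grasp_force'],'F',s['force'])
np.savez(sys.argv[1]+'.npz',p=p,**{k:np.array(c[k]) for k in('frame','camera_matrix','R','t')})
if len(sys.argv)>2:
    t=[float(x) for x in sys.argv[2:5]];print('to target, tool axes',R.T@(np.array(t)-p))
E
python3 st.py r8 .4485 -.2648 .029; python3 - <<'E'
from h import *
c=dict(np.load('r8.npz'))
for r in finder.outline_of('wrist','round_head_1')[:4]:
    ys,xs=np.nonzero(r['pixels']);print(r['confidence'],len(xs),xs.min(),xs.max(),ys.min(),ys.max())
for n,X in dict(L=[.4814,-.2939,.0415],R=[.4264,-.3032,.0415],tcp=[.4485,-.2648,.029]).items():print(n,wproj(c,X))
crop(c,200,100,440,280,3.3,'w8.png')
E
```

```text
26.2333 [ 0.4488 -0.2653  0.1432] [[ 0.1579 -0.9875 -0.0005]
 [-0.9875 -0.1579  0.0005]
 [-0.0006  0.0004 -1.    ]] open 74.84262442758171 grip 0.0 F [0.7308 0.6923 0.9253]
to target, tool axes [-0.0005  0.0002  0.1142]
0.85 689 337 365 149 178
0.66 696 269 299 149 178
L [[283.46710314 164.6280038 ]]
R [[352.06114838 163.99756925]]
tcp [[317.71822558 200.01556378]]
```

View pics/w8.png

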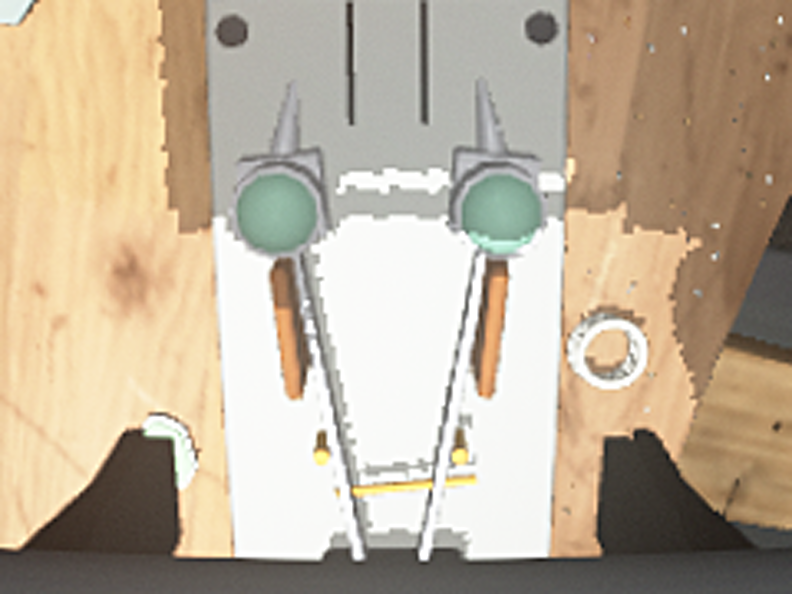

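The view from the tip side shows both heads seated level in their bosses. The tips are at crop (293,80) and (482,80), the lines at u=350 and 424, and the jaws are centred at about 390. I'll descend over the grips.

Request:
{"api": "play_rows", "payload": {"motion": [[[0, -0.0003, 0.02, 0, 0, 0], [0, -0.0003, 0.045, 0, 0, 0], [0, -0.0003, 0.07, 0, 0, 0], [0, -0.0003, 0.09, 0, 0, 0], [0, -0.0003, 0.104, 0, 0, 0], [0, -0.0003, 0.111, 0, 0, 0], [0, -0.0003, 0.114, 0, 0, 0], [0, -0.0003, 0.114, 0, 0, 0]]]}}

```text
time_s: 26.95
position: [0.4493, -0.2654, 0.0293]
tcp_rot: [[0.157, -0.988, -0.0], [-0.988, -0.157, 0.0], [-0.0, 0.0, -1.0]]
force: [0.3, 0.1, -0.6]
opening: 0.859
grasp_force: 0.0
```

Request:
{"api": "play_rows", "payload": {"motion": [[[0, 0, 0, 0, 0, 0], [0, 0, 0, 0, 0, 0], [0, 0, 0, 0, 0, 0], [0, 0, 0, 0, 0, 0]]], "fingers": 0.066}}

```text
time_s: 27.28
position: [0.4497, -0.2657, 0.0304]
tcp_rot: [[0.157, -0.988, 0.001], [-0.988, -0.157, -0.001], [0.001, -0.001, -1.0]]
force: [-0.2, -0.0, 0.2]
opening: 0.767
grasp_force: 0.0
```

```bash
cat > tips.py <<'E'
from h import *
import sys
# tips & lines in the wrist view: rectify a jig patch at the tip height (z=.0125) and print rows of brightness
def rect(c,z,o,ux,uy,xs,ys):
    P=np.array([[*(o+ux*x+uy*y),z] for x in xs for y in ys]);m=wproj(c,P).astype(np.float32).reshape(len(xs),len(ys),2)
    g=cv2.cvtColor(c['frame'],cv2.COLOR_RGB2GRAY);return cv2.remap(g,m[...,0],m[...,1],cv2.INTER_LINEAR)
E
python3 st.py r9 .4485 -.2648 .029; python3 - <<'E'
from tips import *
np.set_printoptions(linewidth=250)
c=dict(np.load('r9.npz'))
ux=np.array([.1579,-.9875]);uy=np.array([.9875,.1579]);o=c['p'][:2]
g=cv2.cvtColor(c['frame'],cv2.COLOR_RGB2GRAY)
for r in finder.outline_of('wrist','round_head_1')[:3]:
    ys,xs=np.nonzero(r['pixels']);print(r['confidence'],len(xs),xs.min(),xs.max(),ys.min(),ys.max())
ys=np.arange(-.034,.0341,.001)
im=rect(c,.0125,o,ux,uy,np.arange(.044,.09,.003),ys)
print((ys*1000).astype(int)[::2])
for x,row in zip(range(44,90,3),im): print(x,''.join(' %3d'%v for v in row))
E
```

```text
27.3333 [ 0.4496 -0.2656  0.0302] [[ 0.1568 -0.9876  0.0009]
 [-0.9876 -0.1568 -0.0009]
 [ 0.001  -0.0008 -1.    ]] open 66.0895872052904 grip 0.0 F [0.0653 0.629  0.5037]
to target, tool axes [-0.001   0.001   0.0012]
0.6 2162 235 286 179 232
0.57 2180 352 403 179 232
0.27 2175 241 358 137 321
[-34 -32 -30 -27 -25 -23 -21 -19 -17 -15 -13 -11  -9  -7  -5  -3  -1   0   2   4   6   8  10  12  14  16  18  20  22  24  26  28  30  32  34]
44  104 103 103 109 106  98  99  98 100 110 108 109 118 129 116  91 142 171 169 169 170 168 170 169 168 169 169 169 169 168 169 168 169 169 169 168 168 168 168 168 169 167 168 168 168 168 168 168 167 167 169 162  93 110 100 100 101 102 101 103 109 119 135 139 135 129 115 106 105
47  169 172 133 152 170 189 174 154 141  97 170 167 167 169 169 169 172 169 169 167 169 170 169 170 169 168 168 169 169 168 168 169 167 168 167 170 168 167 167 168 167 167 169 169 167 168 167 169 170 168 166 170 166 165 167 170 170 167 128 137 154 171 182 167 155 135 164 168 167
50  169 169 174 138 157 178 182 161 145 107 166 170 169 170 170 169 168 170 169 169 169 168 168 168 16
[... 3117 characters left out ...]
 171 170 170 169 171 170 170 170 176 112  60 162 172 172 170 172 169 173 172 172 171 173 172 171 170 173 172 179 241 246 246 245 246 246 246
86  169 168 170 169 170 169 169 170 170 170 171 170 170 169 168 170 170 170 169 169 170 170 169 176 110 129 173 169 170 171 172 170 171 171 170 170 169 171 170 171 171 171 174 149 129 171 172 172 172 172 172 172 174 172 175 173 173 172 174 174 173 207 251 248 248 248 248 247 247
89  144 145 144 120 127 137 140 141 143 145 143 142 147 148 147 147 148 146 144 140 140 142 144 145 147 148 149 149 147 148 148 149 153 150 149 152 153 145 146 151 152 151 154 151 150 151 151 150 151 155 152 148 144 148 152 154 150 150 150 173 169 171 172 225 220 220 222 224 221
```

Request:
{"api": "play_rows", "payload": {"motion": [[[0, 0, 0.001, 0, 0, 0], [0, 0, 0.001, 0, 0, 0], [0, 0, 0.001, 0, 0, 0], [0, 0, 0.001, 0, 0, 0]]], "fingers": 0.06}}

```text
time_s: 27.72
position: [0.4491, -0.2654, 0.0285]
tcp_rot: [[0.157, -0.988, -0.001], [-0.988, -0.157, 0.0], [-0.0, 0.001, -1.0]]
force: [-1.2, -0.6, -0.0]
opening: 0.69
grasp_force: 0.6
```

Request:
{"api": "play_rows", "payload": {"motion": [[[0, 0, 0, 0, 0, 0], [0, 0, 0, 0, 0, 0], [0, 0, 0, 0, 0, 0], [0, 0, 0, 0, 0, 0]]], "fingers": 0.055}}

```text
time_s: 28.05
position: [0.4493, -0.2657, 0.0285]
tcp_rot: [[0.157, -0.988, -0.0], [-0.988, -0.157, -0.001], [0.001, 0.0, -1.0]]
force: [-1.1, -2.7, -0.9]
opening: 0.64
grasp_force: 5.1
```

Request:
{"api": "play_rows", "payload": {"motion": [[[0, 0, 0, 0, 0, 0], [0, 0, 0, 0, 0, 0], [0, 0, 0, 0, 0, 0], [0, 0, 0, 0, 0, 0]]], "fingers": 0.05}}

```text
time_s: 28.38
position: [0.4496, -0.2661, 0.0285]
tcp_rot: [[0.157, -0.988, 0.001], [-0.988, -0.157, -0.001], [0.001, -0.001, -1.0]]
force: [-1.7, -4.7, -0.9]
opening: 0.577
grasp_force: 6.7
```

```bash
cat > meas.py <<'E'
from tips import *
np.set_printoptions(linewidth=250,precision=4,suppress=True)
import sys
c=dict(np.load(sys.argv[1]+'.npz'))
ux=np.array([.1570,-.9876]);uy=np.array([.9876,.1570]);o=c['p'][:2]
ys=np.arange(-.034,.03401,.00025)
L=rect(c,.008,o,ux,uy,np.arange(.066,.084,.001),ys).astype(float)   # lines, beyond the tips
m=255-L.mean(0)
for lo,hi in((-.016,-.004),(.004,.016)):
    k=(ys>lo)&(ys<hi);w=np.clip(m[k]-np.median(m[k])-15,0,None);print('line y mm',(w@ys[k]/w.sum()*1000).round(2))
T=rect(c,.0125,o,ux,uy,np.arange(.050,.066,.002),ys)
for x,row in zip(range(50,66,2),T): print(x,''.join(' %3d'%v for v in row[::4]))
for r in finder.outline_of('wrist','round_head_1')[:3]:
    a,b=np.nonzero(r['pixels']);print(round(r['confidence'],2),len(b),b.min(),b.max(),a.min(),a.max())
E
python3 st.py r10 .4485 -.2648 .029;python3 meas.py r10
```

```text
28.4333 [ 0.4496 -0.2661  0.0286] [[ 0.157  -0.9876  0.0008]
 [-0.9876 -0.157  -0.0012]
 [ 0.0013 -0.0006 -1.    ]] open 50.427256706637124 grip 6.717986202856991 F [-2.0083 -5.0243 -0.9689]
to target, tool axes [-0.0015  0.0009 -0.0004]
line y mm -10.05
line y mm 10.07
50  173 173 173 172 173 173 173 173 173 174 147 149 169 188 181 158 139 125 174 172 171 172 171 173 172 171 172 174 171 171 172 174 170 171 172 170 171 173 170 170 171 174 171 172 169 171 170 172 170 170 172 171 174 138 145 165 179 179 161 139 160 172 170 171 172 171 172 170 170
52  173 172 172 172 174 172 174 173 172 171 177 137 156 175 184 166 147 127 173 172 171 172 172 163 153 178 173 172 172 172 172 170 172 172 170 171 171 171 171 172 171 171 173 146 143 174 171 172 171 171 171 171 173 135 146 168 179 169 151 155 171 170 171 170 171 170 172 169 172
54  173 173 173 172 173 173 172 173 173 173 174 169 143 159 181 174 151 130 172 174 171 173 175 147  41 139 177 171 173 172 172 173 172 173 172 171 172 173 171 171 171 172 176  79  59 179 172 172 171 172 171 172 171 136 151 172 176 159 141 172 171 171 170 170 172 171 1
[... 787 characters left out ...]
144 169 166 143 172 172 172 172 172 171 172 171 172 173 172 170
62  171 172 172 172 173 174 174 172 171 173 174 172 173 172 174 150 170 148 156 173 172 173 173 159  43 122 174 172 172 172 173 171 172 172 173 173 172 171 172 172 173 171 174  91  60 182 173 173 173 173 171 173 174 154 170 141 168 174 174 172 173 171 172 171 173 172 171 173 172
64  173 172 173 172 172 172 173 173 173 173 174 172 174 173 171 174 160 164 158 173 173 171 173 161  44 114 173 172 173 172 171 172 171 172 172 172 172 171 171 172 173 172 174 119  62 160 173 174 171 173 173 174 174 160 156 150 175 172 174 172 173 173 172 172 172 172 171 171 171
0.86 2195 339 389 179 233
0.7 2200 245 295 179 233
0.68 1719 250 303 136 320
```

Request:
{"api": "play_rows", "payload": {"motion": [[[0, 0.0005, 0, 0, 0, 0], [0, 0.0009, 0, 0, 0, 0], [0, 0.0009, 0, 0, 0, 0], [0, 0.0009, 0, 0, 0, 0]]], "fingers": 0.046}}

```text
time_s: 28.82
position: [0.4493, -0.2665, 0.0286]
tcp_rot: [[0.156, -0.988, 0.002], [-0.988, -0.156, -0.002], [0.002, -0.002, -1.0]]
force: [0.1, -4.8, -3.0]
opening: 0.533
grasp_force: 7.7
```

Request:
{"api": "play_rows", "payload": {"motion": [[[0, 0, 0, 0, 0, 0], [0, 0, 0, 0, 0, 0], [0, 0, 0, 0, 0, 0], [0, 0, 0, 0, 0, 0], [0, 0, 0, 0, 0, 0]]], "fingers": 0.043}}

```text
time_s: 29.23
position: [0.4493, -0.2668, 0.0286]
tcp_rot: [[0.156, -0.988, 0.002], [-0.988, -0.156, -0.002], [0.002, -0.002, -1.0]]
force: [-0.4, -5.5, -3.4]
opening: 0.497
grasp_force: 9.0
```

```bash
python3 st.py r11;python3 meas.py r11
```

```text
29.2833 [ 0.4493 -0.2668  0.0286] [[ 0.1565 -0.9877  0.002 ]
 [-0.9877 -0.1565 -0.0021]
 [ 0.0024 -0.0016 -1.    ]] open 43.56356122771927 grip 8.972945931382128 F [-0.1633 -5.7577 -3.9828]
line y mm -9.58
line y mm 10.51
50  173 173 173 173 172 173 171 173 173 172 174 172 172 172 175 151 145 166 183 183 163 142 129 170 173 172 171 170 172 171 171 172 171 173 172 172 172 171 171 172 170 172 171 172 172 172 172 169 139 150 170 186 172 159 139 166 172 170 170 169 172 171 171 170 172 171 170 170 170
52  172 173 173 174 173 172 173 174 174 173 172 173 172 172 173 174 152 146 170 186 172 151 128 163 108  87 177 172 172 173 172 172 172 172 171 170 170 173 170 172 170 171 173 139  65 145 174 163 135 155 177 181 163 142 158 173 170 171 170 170 171 171 171 172 171 172 169 172 170
54  172 173 173 173 174 172 173 174 173 174 173 172 173 174 172 173 174 142 150 175 180 156 133 161  80  41 179 173 172 172 172 172 172 172 171 171 174 171 171 172 173 171 174 171  40 118 175 162 148 160 181 170 151 137 175 171 172 171 171 172 170 173 172 171 170 172 173 171 171
56  173 173 173 172 172 174 173 173 17
[... 713 characters left out ...]
 153 160 172 152 167 172 172 172 173 172 172 173 172 172 171 171 173 173 173 173 172 172
62  173 174 173 172 173 173 173 172 173 173 173 173 172 173 174 173 174 173 174 173 167 146 169 145  66  62 176 172 172 173 173 172 172 171 174 172 172 172 174 172 172 172 172 156  55 122 175 159 171 153 152 174 172 174 173 173 174 175 172 174 173 171 172 174 172 173 173 172 172
64  174 173 173 174 172 173 173 173 172 173 174 174 173 173 172 174 174 174 172 173 174 168 163 147  67  61 175 172 172 173 172 172 172 172 174 172 173 171 173 174 174 173 175 152  56 128 174 143 167 174 173 173 173 174 173 173 174 175 173 173 173 173 172 172 173 175 172 173 173
0.86 2275 329 380 178 234
0.86 2267 253 305 179 233
```

Request:
{"api": "play_rows", "payload": {"motion": [[[0, 0.0002, 0, 0, 0, 0], [0, 0.0003, 0, 0, 0, 0], [0, 0.0003, 0, 0, 0, 0], [0, 0.0003, 0, 0, 0, 0]]], "fingers": 0.0415}}

```text
time_s: 29.67
position: [0.4491, -0.2669, 0.0286]
tcp_rot: [[0.156, -0.988, 0.002], [-0.988, -0.156, -0.002], [0.003, -0.002, -1.0]]
force: [-0.1, -6.3, -4.2]
opening: 0.48
grasp_force: 9.7
```

Request:
{"api": "play_rows", "payload": {"motion": [[[0, 0, 0, 0, 0, 0], [0, 0, 0, 0, 0, 0], [0, 0, 0, 0, 0, 0], [0, 0, 0, 0, 0, 0], [0, 0, 0, 0, 0, 0], [0, 0, 0, 0, 0, 0]]], "fingers": 0.0402}}

```text
time_s: 30.17
position: [0.4492, -0.267, 0.0286]
tcp_rot: [[0.156, -0.988, 0.002], [-0.988, -0.156, -0.002], [0.003, -0.002, -1.0]]
force: [-0.8, -7.1, -3.7]
opening: 0.466
grasp_force: 10.1
```

```bash
cat > m2.py <<'E'
from tips import *
import sys
np.set_printoptions(precision=2,suppress=True)
ux=np.array([.1570,-.9876]);uy=np.array([.9876,.1570]);ys=np.arange(-.034,.03401,.00025)
def tipcols(f):
    c=dict(np.load(f+'.npz'));o=c['p'][:2]
    L=rect(c,.008,o,ux,uy,np.arange(.068,.084,.001),ys).astype(float);m=255-L.mean(0);ln=[]
    for lo,hi in((-.016,-.004),(.004,.016)):
        k=(ys>lo)&(ys<hi);w=np.clip(m[k]-np.median(m[k])-15,0,None);ln.append(w@ys[k]/w.sum()*1000)
    h=[]   # spans of tip (deviation from plate grey) per x at tip height
    for x in np.arange(.046,.067,.002):
        r=rect(c,.0125,o,ux,uy,[x],ys)[0].astype(int);d=abs(r-172)>9
        h.append((round(x*1000),ys[d]*1000))
    return ln,h
if __name__=='__main__':
    for f in sys.argv[1:]:
        ln,h=tipcols(f);print(f,'lines',np.array(ln),'mid',sum(ln)/2)
        for x,d in h:
            g=np.split(d,np.nonzero(np.diff(d)>.6)[0]+1) if len(d) else []
            print(x,[(round(a[0]-sum(ln)/2,2),round(a[-1]-sum(ln)/2,2)) for a in g if len(a)>1])
E
python3 st.py r12; python3 m2.py r9 r11 r12
```

```text
30.2167 [ 0.4491 -0.267   0.0286] [[ 0.1563 -0.9877  0.0023]
 [-0.9877 -0.1563 -0.0024]
 [ 0.0027 -0.0019 -1.    ]] open 40.43481090708212 grip 10.140755694592372 F [-0.0981 -6.929  -3.8076]
r9 lines [-10.09  10.03] mid -0.027885790685627576
46 [(np.float64(-32.97), np.float64(-30.72)), (np.float64(-29.22), np.float64(-28.47)), (np.float64(-27.47), np.float64(-17.97)), (np.float64(17.53), np.float64(26.28)), (np.float64(28.03), np.float64(28.28)), (np.float64(29.78), np.float64(32.03))]
48 [(np.float64(-32.22), np.float64(-30.47)), (np.float64(-28.97), np.float64(-28.22)), (np.float64(-27.22), np.float64(-24.47)), (np.float64(23.53), np.float64(26.28)), (np.float64(29.28), np.float64(31.78))]
50 [(np.float64(-31.47), np.float64(-29.72)), (np.float64(-28.72), np.float64(-27.97)), (np.float64(-26.97), np.float64(-24.22)), (np.float64(23.78), np.float64(26.03)), (np.float64(28.78), np.float64(31.03))]
52 [(np.float64(-30.97), np.float64(-29.22)), (np.float64(-27.97), np.float64(-27.72)), (np.float64(-26.47), np.float64(-24.22)), (np.float64(23.78), np.float64(25.78)), (np.float64(28.28)
[... 5373 characters left out ...]
p.float64(14.11), np.float64(15.86))]
58 [(np.float64(-13.64), np.float64(-12.39)), (np.float64(-10.39), np.float64(-8.64)), (np.float64(8.61), np.float64(10.61)), (np.float64(13.36), np.float64(14.36))]
60 [(np.float64(-12.89), np.float64(-11.64)), (np.float64(-10.14), np.float64(-8.64)), (np.float64(8.61), np.float64(10.86)), (np.float64(12.61), np.float64(13.86))]
62 [(np.float64(-9.89), np.float64(-8.39)), (np.float64(8.36), np.float64(10.61)), (np.float64(11.86), np.float64(13.11))]
64 [(np.float64(-10.89), np.float64(-8.64)), (np.float64(8.11), np.float64(12.11))]
66 [(np.float64(-10.89), np.float64(-8.89)), (np.float64(8.61), np.float64(10.86)), (np.float64(28.61), np.float64(30.61))]
```

Request:
{"api": "play_rows", "payload": {"motion": [[[0, 0.0003, 0, 0, 0, 0], [0, 0.0005, 0, 0, 0, 0], [0, 0.0005, 0, 0, 0, 0], [0, 0.0005, 0, 0, 0, 0], [0, 0.0005, 0, 0, 0, 0], [0, 0.0005, 0, 0, 0, 0]]], "fingers": 0.0398}}

```text
time_s: 30.72
position: [0.4488, -0.267, 0.0286]
tcp_rot: [[0.156, -0.988, 0.003], [-0.988, -0.156, -0.002], [0.003, -0.002, -1.0]]
force: [-0.3, -5.7, -3.9]
opening: 0.459
grasp_force: 10.2
```

```bash
python3 st.py r13; python3 - <<'E'
from m2 import *
def outer(f):
    c=dict(np.load(f+'.npz'));o=c['p'][:2];ln,_=tipcols(f);mid=sum(ln)/2;r=[]
    for x in np.arange(.048,.0631,.001):
        v=rect(c,.0125,o,ux,uy,[x],ys)[0].astype(float);d=np.nonzero((abs(v-172)>9)&(abs(ys)<.0335))[0]
        r.append((ys[d[-1]]*1000-mid,ys[d[0]]*1000-mid))
    return np.array(r),ln
a,_=outer('r9')
xs=np.arange(48,63.1)
for f in('r11','r12','r13'):
    b,ln=outer(f);k=155/(xs+92);e=np.c_[25-(a[:,0]-b[:,0])*k,-25-(a[:,1]-b[:,1])*k]
    print(f,np.array(ln),'tips L,R',np.median(e,axis=0),e.std(0))
for r in finder.outline_of('wrist','round_head_1')[:3]:
    p,q=np.nonzero(r['pixels']);print(round(r['confidence'],2),len(q),q.min(),q.max(),p.min(),p.max())
E
```

```text
30.7667 [ 0.4488 -0.267   0.0286] [[ 0.156  -0.9878  0.0026]
 [-0.9878 -0.156  -0.0025]
 [ 0.0028 -0.0022 -1.    ]] open 40.09428891341858 grip 10.224857084685937 F [-0.2511 -5.6787 -4.7599]
r11 [-9.57 10.52] tips L,R [ 13.27 -11.87] [0.19 0.79]
r12 [-9.43 10.71] tips L,R [10.93 -9.6 ] [0.27 0.51]
r13 [-9.03 11.05] tips L,R [ 10.03 -10.02] [0.19 0.8 ]
0.75 2216 259 308 179 233
```

Request:
{"api": "play_rows", "payload": {"motion": [[[0, 0, 0, 0, 0, 0], [0, 0, 0, 0, 0, 0], [0, 0, 0, 0, 0, 0], [0, 0, 0, 0, 0, 0], [0, 0, 0, 0, 0, 0], [0, 0, 0, 0, 0, 0], [0, 0, 0, 0, 0, 0], [0, 0, 0, 0, 0, 0]]]}}

```text
time_s: 31.48
position: [0.4488, -0.267, 0.0286]
tcp_rot: [[0.156, -0.988, 0.003], [-0.988, -0.156, -0.002], [0.003, -0.002, -1.0]]
force: [-0.1, -5.8, -4.4]
opening: 0.461
grasp_force: 10.2
```

```bash
python3 st.py r14; python3 - <<'E'
from m2 import *
def outer(f):
    c=dict(np.load(f+'.npz'));o=c['p'][:2];ln,_=tipcols(f);mid=sum(ln)/2;r=[]
    for x in np.arange(.048,.0631,.001):
        v=rect(c,.0125,o,ux,uy,[x],ys)[0].astype(float);d=np.nonzero((abs(v-172)>9)&(abs(ys)<.0335))[0]
        r.append((ys[d[-1]]*1000-mid,ys[d[0]]*1000-mid))
    return np.array(r)
xs=np.arange(48,63.1);k=155/(xs+92);a,b=outer('r9'),outer('r14')
print(np.median(np.c_[25-(a[:,0]-b[:,0])*k,-25-(a[:,1]-b[:,1])*k],axis=0))
for i in range(2):
    for r in finder.outline_of('wrist','round_head_1')[:3]:
        p,q=np.nonzero(r['pixels']);print(round(r['confidence'],2),len(q),q.min(),q.max(),p.min(),p.max())
E
```

```text
31.5333 [ 0.4488 -0.267   0.0286] [[ 0.156  -0.9878  0.0026]
 [-0.9878 -0.156  -0.0024]
 [ 0.0028 -0.0022 -1.    ]] open 39.75426761836181 grip 10.225495485356078 F [-0.3298 -6.3923 -4.2266]
[ 10.03 -10.04]
0.98 2338 257 309 179 235
0.82 2239 325 376 179 234
0.98 2338 257 309 179 235
0.82 2239 325 376 179 234
```

The hold is steady: the tips are at +10.03 and −10.04 mm, and the heads are seated and clear of each other.

```bash
python3 -c "
from rig import bot
print(bot.hand_in())"
```

```text
the job is handed in; nothing more can be done
None
```

I seated both round heads in the tweezer bores, squeezed the tweezers until the points stood at +10.03 and −10.04 mm from the middle line (marked gap 20 mm), never touched the square head, kept the two heads apart, and handed the job in at about 31.5 s still holding the squeeze; no verdict was reported.

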